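# Park the milling jar on its line and chock it

### The job

Roll the steel milling jar gently along the black mat with the fingertips on its top, keeping it on the mat (do not drag it, lift it or push it below mid-height), until it lies square across the yellow line with its centre over the line. Then take the orange chock by its upright grip and stand it on the mat, square and up against the middle of the jar, on the side the jar came from, without shifting the jar off the line. Leave the dropper bottle and the petri dish where they are.

Things in the scene. Friction and masses are not known exactly. Their poses are not given: they have to be found in the camera images.
- jar: steel milling jar lying on the mat, 92 mm diameter, 111 mm long, under 0.85 kg; a rubber tyre 96 mm across, 18 mm wide, at each end (70 mm of bare steel between). Origin on its axis at mid length, 48 mm above the mat; x along the axis; z up at the start (blue stripe on top), turns with it. Rolls along the mat's y without slipping; soon stops if let go. Starts 125 to 170 mm either side of the line
- line (a point): middle of the yellow line, 8 mm wide, painted across a black mat 150 x 460 x 3 mm fixed to the bench; point at the mat's top, 3 mm above the bench. x: along the line, roughly away from the robot; y: along the mat, the rolling direction
- chock_center (a point): orange chock, 60 mm wide (x), 108 long (y), 0.16 kg, equal 45 degree ramps at its +y and -y ends, body 28 mm high; amid it a black square grip, 22 x 22 mm, stands to 96 mm above the underside. Point on the grip's axis, 48 mm above the underside; z up. With a ramp squarely touching the jar's steel, this axis is 72 mm (level) from the jar's axis. Starts beyond the line, on the side away from the jar
- dropper: small white dropper bottle with a red cap, 27 mm diameter, 63 mm tall, a bystander; origin at the centre of its underside
- petri: closed petri dish, 62 mm diameter, 16 mm tall, a bystander; origin at the centre of its underside

How it is judged:
By the outcome, as a careful person would: the job done as asked, in the order asked, and still so for the second after the job is handed in, with the robot touching nothing.
It also fails if it takes over 67 s, if anything falls off the work surface, if the arm or the gripper's body presses on something with over 40 N, if the wrist force passes 120 N, or if a joint passes its speed limit or range.

### The arm

A 6-joint arm with a two-finger parallel gripper is mounted at the origin on a cart in front of the work surface, level with it; the furniture and walls round the work are solid. World frame = base frame: x ahead of the robot, y to its left, z up, the work surface at z = 0. Lengths are in m, angles in rad, forces in N, time in s.
With the tool pointing down it reaches from about 0.35 to 0.975 m from the base axis. Payload 4.9 kg.
Tool frame: the origin (TCP) lies at the very end of the fingers, on their centre line; the grasp point (between the pads) lies 19 mm behind it; z points along the fingers, y is the line along which they close (so a half turn about z gives the same grasp; the last joint's range is limited). The gripper opens to 85 mm and grips with 20 to 120 N. Pads are 22 mm wide; open, the fingers measure 114 mm over their backs; the gripper's body (76 mm by 85 mm) begins 54 mm behind the grasp point. The pads swing forward as they close: fully open they stand 13 mm farther back than shut.
Start: joints at [1.121, 0.053, 1.613, -0, 1.476, -0.119], TCP at [0.203, 0.591, 0.231] pointing down, gripper open.
Joint ranges: [-3.01, 3.01], [-1.01, 2.22], [0.06, 2.58], [-1.02, 4.17], [0.09, 2.62], [-3.14, 3.14]. Speed limits (rad/s): [2.57, 2.57, 3.14, 3.14, 3.14, 3.14].

### API

Orientations are given as a unit quaternion [w, x, y, z].
In Python, from plant import state, optics, ticket, nets gives the robot as it stands. The module is installed in compiled form; this text tells all that it offers.
- The arm moves only by the shell command python3 -m inch 'ROWS' [OPENING]. ROWS is JSON, a list of rows, each an object of numbers: "dx", "dy", "dz": the shift along the tool's x, y, z as a fraction of full scale; "rx", "ry", "rz": the turn, a rotation vector about the tool's x, y, z as a fraction of full scale. In form: [{"dx": .., "dy": .., "dz": .., "rx": .., "ry": .., "rz": ..}, ...]. A call has 1 to 5 rows; each row is the pose to reach, as a shift and turn from the pose commanded when the call began, along the tool's axes at that moment; what a row does not reach only later rows make up. Full scale, the value 1, is 0.8 m for a shift and 1.5 rad for a turn. A row lasts 1/10 s, in which the tool goes at most 50 mm and 8.59 degrees, less where a joint would pass 70% of its speed; a pose out of reach is approached as far as the arm can. A call with a number of a shift or a turn outside -1 to 1 is refused whole. A call with a gripper value outside its range is refused whole. OPENING is the opening, from -1 (shut) to 1 (fully open), set as the call begins (- or left out, the last holds). The fingers move at their own pace and stop on an object; the grip force is fixed at half the most. Time passes only in rows, so rows that repeat a pose let the fingers close. It gives the time, the measured TCP pose, the force, the opening and the grip force at its end, in the units of the state.
- state(): the state, without advancing time (a new reading comes with each control period).
- optics.grab_frame(name): name is "side" or "top" or "wrist"; returns the picture (384x512x3 uint8, red, green, blue); there is no depth.
- optics.camera_info(name): a dict with "fx", "fy", "cx", "cy" (pixels), "R" (3x3) and "t" (3): a world point X has camera coordinates R X + t. Camera axes: x right, y down, z forward; pixel columns grow to the right and rows downward; lengths in m; the calibration is good to about 2 mm. A picture is of the moment at which its call begins: read the wrist's pose just before it. camera_info takes no time and is no camera call; for the wrist camera it gives the pose at the moment of the call.
- ticket.job_done(): hands the job in; it is judged then, once.
Trained networks look in the newest picture that a camera, given by its name, has taken for a name from the list of things; names that differ only in an ending like _2 or _b are one class to them, and where a whole thing is asked for, a point or a joint stands for the part that bears it (a point fixed in the world has none). Each returns a list of dicts, best first, with "confidence" (0 to 1); they miss things now and then, are a little off and sometimes report something else, mostly with a low value. They report only what shows in the picture. A call takes as long as a camera call.
- nets.boxes_of(camera, name): "bbox" ([centre column, centre row, width, height] in pixels, round what is visible of it).
- nets.outline_of(camera, name): "pixels" (384x512 bool, what is visible of it) and "bbox" ([centre column, centre row, width, height] in pixels, round what is visible of it).
The state is a dict: "time": time; "joint_pos": joint angles; "joint_vel": joint speeds; "joint_efforts": joint torques, N m; "tool_pos": TCP position; "tool_rot": TCP orientation; "contact_force": force on the tool from outside, world axes, zero at the start; "ft_torque": the same for the moment, N m; "gripper_width": opening from 0.0 (shut) to 1.0 (fully open); "grasp_force": force on a finger pad.
Only numpy, scipy, OpenCV 4.12 (cv2) and the standard library are available. Lean on these libraries where they do the work, as an engineer would, in place of code of your own. Each camera call takes 0.05 s, during which the arm holds its last target. There are 200 camera calls.

## Working session

There is one attempt and no reset: what is moved stays moved. The work goes in short steps, Python scripts to look and compute and a shell command to move; the robot and the scene stay as the last step left them, time stands still between calls to the robot, and variables do not carry over. Pictures are saved under pics/ and viewed, at most 10 in all, crops included, and the job is handed in when it is done.

```bash
mkdir -p pics
python3 - <<'E'
from plant import state, optics, nets
import cv2,numpy as np
s=state();print({k:np.round(v,3).tolist() for k,v in s.items()})
ims=[]
for c in ["top","side"]:
    im=optics.grab_frame(c);cv2.imwrite(f"pics/{c}0.png",im[...,::-1]);
    i=optics.camera_info(c);print(c,i)
    for n in ["jar","chock_center","dropper","petri"]:
        print(n,[(np.round(d['bbox'],1).tolist(),round(d['confidence'],2)) for d in nets.boxes_of(c,n)[:2]])
E
```

```text
{'time': 0.0, 'joint_pos': [1.121, 0.053, 1.614, -0.0, 1.476, -0.119], 'joint_vel': [0.001, 0.001, 0.001, 0.0, 0.002, -0.001], 'joint_efforts': [0.002, -39.367, -37.018, -0.0, 0.007, 0.0], 'tool_pos': [0.203, 0.591, 0.23], 'tool_rot': [-0.0, 0.165, 0.986, -0.001], 'contact_force': [0.306, -0.585, 0.54], 'ft_torque': [-0.012, 0.028, -0.057], 'grasp_force': 0.0, 'gripper_width': 1.004}
top {'fx': 489.6724860047287, 'fy': 489.6724860047287, 'cx': 253.642032816754, 'cy': 187.5136049050274, 'R': array([[-0.00225873, -0.99930674,  0.03716095],
       [-0.98325274, -0.00455262, -0.18219033],
       [ 0.1822332 , -0.03695013, -0.98256081]]), 't': array([-0.01793765,  0.43463981,  1.71015816])}
jar [([238.5, 190.4, 30.2, 33.9], 0.94)]
chock_center [([154.2, 184.5, 32.0, 20.6], 0.59)]
dropper [([355.9, 192.5, 19.2, 16.0], 0.32)]
petri [([356.9, 194.7, 19.5, 15.7], 0.71)]
side {'fx': 440.94219388394026, 'fy': 440.94219388394026, 'cx': 260.0770972878631, 'cy': 194.31923302327078, 'R': array([[ 0.82577361, -0.56387724,  0.01184945],
       [-0.25909676, -0.39792986, -0.88006857],
       [ 0.50096588,  0.72366725, -0.47469874]]), 't': array([-0.35303424,  0.15541677,  0.97019243])}
jar [([253.2, 187.5, 55.6, 36.2], 0.76)]
chock_center [([205.9, 153.2, 34.5, 34.1], 0.72)]
dropper [([319.1, 246.2, 13.9, 30.5], 0.65)]
petri [([374.5, 296.0, 32.3, 28.3], 0.66), ([209.6, 155.1, 33.7, 36.9], 0.18)]
```

View pics/top0.png

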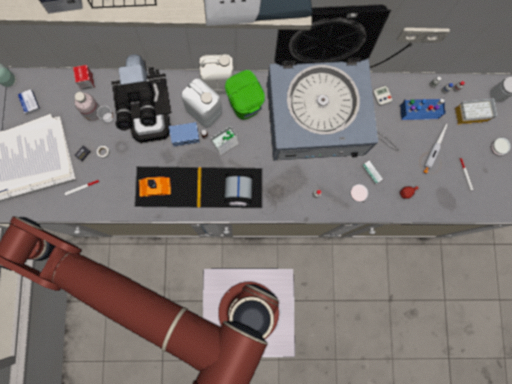

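View pics/side0.png

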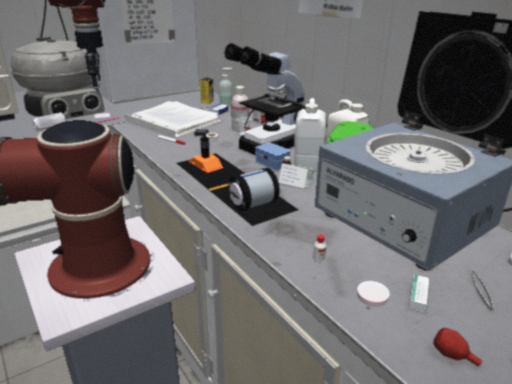

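The top view shows the mat at cols 136–262, rows 167–206. The yellow line is at col 199, the jar at (238,190), the chock at (154,186), the dropper at (318,193) and the petri dish at (359,193). The side view agrees: the chock is on the robot's left and the jar on its right.

```bash
cat > h.py <<'E'
import numpy as np,cv2
from plant import state,optics,nets
from scipy.spatial.transform import Rotation as Ro
def ray(i,u,z):
    d=i['R'].T@np.array([(u[0]-i['cx'])/i['fx'],(u[1]-i['cy'])/i['fy'],1]); c=-i['R'].T@i['t']
    return c+d*(z-c[2])/d[2]
def proj(i,X):
    p=i['R']@np.asarray(X)+i['t']; return np.array([i['fx']*p[0]/p[2]+i['cx'],i['fy']*p[1]/p[2]+i['cy']])
def tool():
    s=state();q=s['tool_rot'];return np.array(s['tool_pos']),Ro.from_quat([q[1],q[2],q[3],q[0]])
def go(pos,yaw):
    """fractions for tool-down pose whose tool-y axis is at angle yaw (mod pi) in world"""
    p,R=tool(); y=np.array([np.cos(yaw),np.sin(yaw),0]); M=R.as_matrix()
    if y@M[:,1]<0:y=-y
    z=np.array([0,0,-1.]);T=Ro.from_matrix(np.c_[np.cross(y,z),y,z])
    print('d',np.round(R.inv().apply(np.array(pos)-p)/.8,4),'r',np.round((R.inv()*T).as_rotvec()/1.5,4))
E
python3 - <<'E'
from h import *
i=optics.camera_info("top")
for n,u,z in [("line",(199,187),.003),("lineA",(201,168),.003),("lineB",(198,206),.003),("jar",(238.5,190.4),.06),("chock",(154.5,186),.03),("dropper",(318,193),.05),("petri",(359,193),.016),("matc",(136,187),.003),("mate",(262,187),.003)]: print(n,ray(i,u,z).round(3))
w=optics.camera_info("wrist");p,R=tool();M=R.as_matrix()
print("cam in tool",M.T@(-w['R'].T@w['t']-p),"axes",(w['R']@M).round(3),w['fx'],w['cx'],w['cy'])
print(M.round(3))
E
```

```text
line [0.443 0.18  0.003]
lineA [0.513 0.174 0.003]
lineB [0.373 0.182 0.003]
jar [0.42  0.037 0.06 ]
chock [0.44  0.336 0.03 ]
dropper [ 0.414 -0.247  0.05 ]
petri [ 0.421 -0.403  0.016]
matc [0.441 0.407 0.003]
mate [ 0.444 -0.049  0.003]
cam in tool [ 0.06671797 -0.00066245 -0.14131699] axes [[ 0.001  1.    -0.   ]
 [-0.964  0.001 -0.264]
 [-0.264  0.     0.964]] 272.01080712805384 252.30854523034102 193.21505747117993
[[-0.946  0.325 -0.   ]
 [ 0.325  0.946 -0.   ]
 [ 0.    -0.    -1.   ]]
```

```bash
python3 -c "
from h import *
go([.40,.18,.25],np.pi/2)"
```

```text
d [-0.3998 -0.406  -0.0234] r [-1.000e-04 -0.000e+00 -2.205e-01]
```

```bash
python3 -m inch '[{"dx":-0.2,"dy":-0.2,"dz":-0.0234,"rz":-0.11},{"dx":-0.4,"dy":-0.406,"dz":-0.0234,"rz":-0.2205},{"dx":-0.4,"dy":-0.406,"dz":-0.0234,"rz":-0.2205},{"dx":-0.4,"dy":-0.406,"dz":-0.0234,"rz":-0.2205},{"dx":-0.4,"dy":-0.406,"dz":-0.0234,"rz":-0.2205}]' -1; python3 -c "
from h import *
go([.40,.18,.25],np.pi/2)"
```

```text
d [-0.3998 -0.406  -0.0234] r [-1.000e-04 -0.000e+00 -2.205e-01]validation failed for argument at $[0]...
```

```bash
python3 -m inch '[{"dx":-0.2,"dy":-0.2,"dz":-0.0234,"rx":0,"ry":0,"rz":-0.11},{"dx":-0.4,"dy":-0.406,"dz":-0.0234,"rx":0,"ry":0,"rz":-0.2205},{"dx":-0.4,"dy":-0.406,"dz":-0.0234,"rx":0,"ry":0,"rz":-0.2205},{"dx":-0.4,"dy":-0.406,"dz":-0.0234,"rx":0,"ry":0,"rz":-0.2205},{"dx":-0.4,"dy":-0.406,"dz":-0.0234,"rx":0,"ry":0,"rz":-0.2205}]' -1; python3 -c "
from h import *
go([.40,.18,.25],np.pi/2)"
```

```text
time: 1.0
tool_pos: [0.3112, 0.3651, 0.2428]
tool_rot: [0.0, -0.0, 1.0, 0.0]
contact_force: [0.8, -0.2, 0.1]
gripper_width: 0.143
grasp_force: 0.0
d [-0.1108 -0.2315 -0.009 ] r [0.0003 0.0005 0.0005]
```

```bash
python3 -m inch '[{"dx":-0.1108,"dy":-0.2315,"dz":-0.009,"rx":0,"ry":0,"rz":0},{"dx":-0.1108,"dy":-0.2315,"dz":-0.009,"rx":0,"ry":0,"rz":0},{"dx":-0.1108,"dy":-0.2315,"dz":-0.009,"rx":0,"ry":0,"rz":0},{"dx":-0.1108,"dy":-0.2315,"dz":-0.009,"rx":0,"ry":0,"rz":0},{"dx":-0.1108,"dy":-0.2315,"dz":-0.009,"rx":0,"ry":0,"rz":0}]' -1
python3 - <<'E'
from h import *
print(tool()[0])
i=optics.camera_info("wrist")
im=optics.grab_frame("wrist");cv2.imwrite("pics/w1.png",im[...,::-1])
np.savez("w1.npz",im=im,**i)
for n in ["jar","chock_center"]:
    for d in nets.outline_of("wrist",n)[:1]:
        m=d['pixels'];np.save(n+"1.npy",m);print(n,d['confidence'],np.round(d['bbox'],1))
h=cv2.cvtColor(im,cv2.COLOR_RGB2HSV)
m=cv2.inRange(h,(20,120,90),(35,255,255));n,l,st,c=cv2.connectedComponentsWithStats(m)
for k in range(1,n):
    if st[k,4]>60: 
        print(st[k],c[k]); ys,xs=np.where(l==k)
        for a in (ys.min()+1,(ys.min()+ys.max())//2,ys.max()-1): print(ray(i,(xs[ys==a].mean(),a),.003).round(4))
E
```

```text
time: 1.5
tool_pos: [0.4013, 0.1776, 0.2504]
tool_rot: [0.001, 0.004, 1.0, -0.001]
contact_force: [0.1, 0.4, -0.4]
gripper_width: -0.003
grasp_force: 0.0
[0.4012707  0.17755975 0.25041743]
jar 0.83 [143.9 195.8  86.4 100.2]
chock_center 0.7 [366.2 199.2  78.4  51.3]
[252 145   6  80 406] [254.95566502 184.80541872]
[0.372  0.1807 0.003 ]
[0.4273 0.1805 0.003 ]
[0.4885 0.1802 0.003 ]
[352 177  38  42 833] [366.17767107 193.53541417]
[0.4195 0.3629 0.003 ]
[0.4481 0.3313 0.003 ]
[0.4798 0.3389 0.003 ]
[327 178   5  37 119] [328.68067227 196.43697479]
[0.4205 0.2871 0.003 ]
[0.4463 0.2903 0.003 ]
[0.4731 0.2922 0.003 ]
```

View pics/w1.png

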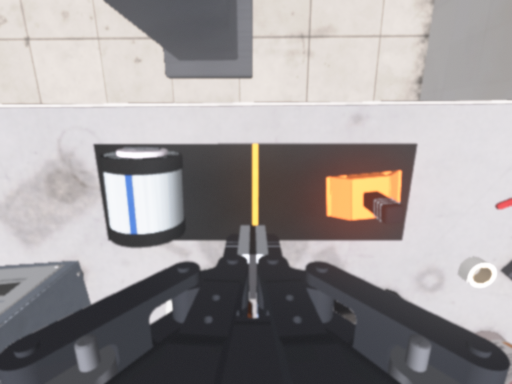

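The wrist view (image down = +x, right = +y) shows the jar at (144,196), lying roughly square with its blue stripe on top. The yellow line is at col 255 and the chock at (366,197) with its grip leaning right. I'll fit models to the outlines.

```bash
cat >> h.py <<'E'
from scipy.optimize import minimize
def hullmask(i,parts):
    m=np.zeros((384*4,512*4),np.uint8)
    for P in parts:
        u=np.array([proj(i,p) for p in P]); cv2.fillConvexPoly(m,cv2.convexHull(((u+.5)*4).astype(np.int32)),255)
    return cv2.resize(m,(512,384),interpolation=cv2.INTER_AREA)/255.
def place(P,v):
    c,s=np.cos(v[2]),np.sin(v[2]);P=np.array(P,float)
    return np.c_[v[0]+c*P[:,0]-s*P[:,1],v[1]+s*P[:,0]+c*P[:,1],P[:,2]+.003]
a=np.linspace(0,2*np.pi,40)
JAR=[[(x,.048*np.cos(t),.048+.048*np.sin(t)) for x in (-.0555,-.0375) for t in a],[(x,.048*np.cos(t),.048+.048*np.sin(t)) for x in (.0555,.0375) for t in a],[(x,.046*np.cos(t),.048+.046*np.sin(t)) for x in (-.05,.05) for t in a]]
CHO=[[(x,y,z) for x in (-.03,.03) for y,z in ((-.054,0),(.054,0),(-.026,.028),(.026,.028))],[(x,y,z) for x in (-.011,.011) for y in (-.011,.011) for z in (.02,.096)]]
def fit(i,mask,parts,v0):
    ok=np.ones(mask.shape,bool)
    f=lambda q:np.abs(hullmask(i,[place(P,np.array(q)/[100,100,10]) for P in parts])-mask)[ok].sum()
    v=np.array(v0)*[100,100,10]
    r=minimize(f,v,method='Nelder-Mead',options=dict(initial_simplex=[v,v+[1,0,0],v+[0,1,0],v+[0,0,1]],xatol=.01,fatol=.1,maxiter=150))
    return r.x/[100,100,10],r.fun
E
python3 - <<'E'
from h import *
d=np.load("w1.npz");i={k:d[k] for k in d.files}
im=i['im'];out=im.copy()
for n,P,v0 in [("jar",JAR,(.43,.04,0)),("chock_center",CHO,(.44,.33,0))]:
    m=np.load(n+"1.npy");v,f=fit(i,m.astype(float),P,v0);print(n,v.round(4),f,m.sum())
    h=hullmask(i,[place(p,v) for p in P]);
    for mm,c in ((h>.5,(255,0,0)),(m,(0,255,0))):
        cv2.drawContours(out,cv2.findContours(mm.astype(np.uint8),0,2)[0],-1,c,1)
cv2.imwrite("pics/f1.png",cv2.resize(out[130:260,80:430],None,fx=2.2,fy=2.2,interpolation=0)[...,::-1])
g=cv2.cvtColor(im,cv2.COLOR_RGB2GRAY).astype(float)
def edge(c,r0,r1):
    col=np.diff(cv2.GaussianBlur(g,(0,0),1)[r0:r1,c]);k=np.abs(col).argmax();return r0+k+.5
for nm,r0,r1 in (("near",138,150),("far",232,248)):
    pts=np.array([ray(i,(c,edge(c,r0,r1)),.003) for c in list(range(195,230,3))+list(range(280,320,3))]);k=np.polyfit(pts[:,1],pts[:,0],1);print(nm,k,np.polyval(k,.18))
# line fit
h=cv2.cvtColor(im,cv2.COLOR_RGB2HSV);m=cv2.inRange(h,(20,120,90),(35,255,255))
pts=np.array([ray(i,((g_*x).sum()/g_.sum(),r),.003) for r in range(149,220,3) for x in [np.arange(248,263)] for g_ in [np.clip(im[r,248:263].astype(float).sum(1)-90,0,None)]]);k=np.polyfit(pts[:,0],pts[:,1],1);print("line",k,np.polyval(k,.445))
E
```

```text
jar [ 0.4265  0.0385 -0.0261] 354.2941176470588 7382
chock_center [0.4419 0.3402 0.0809] 144.38039215686274 3496
near [0.0066863  0.36733754] 0.36854107733082075
far [0.00182236 0.51612228] 0.5164503063116801
line [-0.00544052  0.18260289] 0.1801818568833297
```

View pics/f1.png

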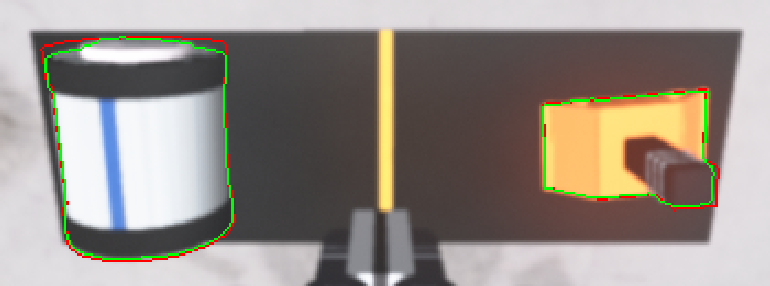

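The fits look good: jar at about (0.428, 0.0385), line at y = 0.180, chock at (0.442, 0.340) with yaw 0.08. Next I'll check the jar's yaw from the stripe and turn the tool over the jar.

Run:
```python
from h import *
d=np.load("w1.npz");i={k:d[k] for k in d.files}
h=cv2.cvtColor(i['im'],cv2.COLOR_RGB2HSV);m=cv2.inRange(h,(100,120,90),(125,255,255))
p=[]
for r in range(176,230,2):
    x=np.where(m[r,105:150])[0]
    if len(x): p.append(ray(i,(105+x.mean(),r),.097))
p=np.array(p);k=np.polyfit(p[:,0],p[:,1],1);print("stripe",k[0],np.polyval(k,.43),p[[0,-1]].round(4))
print(state()['joint_pos'])
go([.428,.022,.17],0.)
```

```text
stripe -0.02935869871497566 0.03818123052535482 [[0.3947 0.0395 0.097 ]
 [0.4565 0.0374 0.097 ]]
[ 2.56641511e-01 -4.29042069e-01  2.00096985e+00  6.79618621e-04
  1.56958409e+00 -1.31308068e+00]
d [-0.036  -0.1997  0.0997] r [ 3.0000e-04 -4.0000e-04  1.0465e+00]
```

```bash
python3 -m inch '[{"dx":-0.036,"dy":-0.2,"dz":0.1,"rx":0,"ry":0,"rz":0.5},{"dx":-0.036,"dy":-0.2,"dz":0.1,"rx":0,"ry":0,"rz":0.5},{"dx":-0.036,"dy":-0.2,"dz":0.1,"rx":0,"ry":0,"rz":0.5},{"dx":-0.036,"dy":-0.2,"dz":0.1,"rx":0,"ry":0,"rz":0.5},{"dx":-0.036,"dy":-0.2,"dz":0.1,"rx":0,"ry":0,"rz":0.5}]' -0.2 >/dev/null; python3 -m inch '[{"dx":0,"dy":0,"dz":0,"rx":0,"ry":0,"rz":0.565},{"dx":0,"dy":0,"dz":0,"rx":0,"ry":0,"rz":0.565},{"dx":0,"dy":0,"dz":0,"rx":0,"ry":0,"rz":0.565},{"dx":0,"dy":0,"dz":0,"rx":0,"ry":0,"rz":0.565},{"dx":0,"dy":0,"dz":0,"rx":0,"ry":0,"rz":0.565}]'; python3 -c "
from h import *
go([.428,.025,.11],-.028)"
```

```text
time: 2.65
tool_pos: [0.4281, 0.0237, 0.1696]
tool_rot: [-0.0, 0.683, 0.731, 0.0]
contact_force: [-0.9, 0.7, -0.5]
gripper_width: 0.396
grasp_force: 0.0
d [0.0016 0.     0.0745] r [-0.0003 -0.0004  0.0642]
```

```bash
python3 -m inch '[{"dx":0.001,"dy":0,"dz":0.0745,"rx":0,"ry":0,"rz":0.064},{"dx":0.001,"dy":0,"dz":0.0745,"rx":0,"ry":0,"rz":0.064},{"dx":0.001,"dy":0,"dz":0.0825,"rx":0,"ry":0,"rz":0.064},{"dx":0.001,"dy":0,"dz":0.0855,"rx":0,"ry":0,"rz":0.064}]'; python3 -m inch '[{"dx":0,"dy":0,"dz":0.0025,"rx":0,"ry":0,"rz":0}]';python3 -m inch '[{"dx":0,"dy":0,"dz":0.0025,"rx":0,"ry":0,"rz":0}]'
```

```text
time: 3.05
tool_pos: [0.4283, 0.0232, 0.1016]
tool_rot: [-0.0, 0.715, 0.699, 0.0]
contact_force: [0.6, 0.7, 0.6]
gripper_width: 0.401
grasp_force: 0.0
time: 3.15
tool_pos: [0.4292, 0.0227, 0.1007]
tool_rot: [0.001, 0.715, 0.699, 0.001]
contact_force: [-0.4, 0.1, -0.4]
gripper_width: 0.399
grasp_force: 0.0
time: 3.25
tool_pos: [0.4293, 0.0224, 0.0988]
tool_rot: [0.001, 0.716, 0.698, 0.001]
contact_force: [-0.2, 0.1, -0.1]
gripper_width: 0.401
grasp_force: 0.0
```

```bash
for k in 1; do python3 -m inch '[{"dx":0.002,"dy":0,"dz":0.0025,"rx":0,"ry":0,"rz":0},{"dx":0.002,"dy":0,"dz":0.0025,"rx":0,"ry":0,"rz":0}]'; python3 -m inch '[{"dx":0,"dy":0,"dz":0.0025,"rx":0,"ry":0,"rz":0},{"dx":0,"dy":0,"dz":0.0025,"rx":0,"ry":0,"rz":0}]'; done | grep -v rot
```

```text
time: 3.45
tool_pos: [0.4284, 0.024, 0.0957]
contact_force: [0.9, -0.5, -0.0]
gripper_width: 0.398
grasp_force: 0.1
time: 3.65
tool_pos: [0.4287, 0.0237, 0.0953]
contact_force: [-4.6, -0.5, 8.9]
gripper_width: 0.402
grasp_force: 4.7
```

```bash
python3 -m inch '[{"dx":0,"dy":0,"dz":0.0025,"rx":0,"ry":0,"rz":0},{"dx":0,"dy":0,"dz":0.0025,"rx":0,"ry":0,"rz":0}]' | grep -v rot
```

```text
time: 3.85
tool_pos: [0.4289, 0.0234, 0.095]
contact_force: [-10.4, -1.4, 19.0]
gripper_width: 0.4
grasp_force: 9.6
```

```bash
python3 -m inch '[{"dx":0,"dy":0,"dz":-0.009,"rx":0,"ry":0,"rz":0},{"dx":0,"dy":0,"dz":-0.01,"rx":0,"ry":0,"rz":0},{"dx":0,"dy":0,"dz":-0.01,"rx":0,"ry":0,"rz":0}]' -0.5| grep -v rot;  python3 -m inch '[{"dx":0,"dy":0,"dz":0.004,"rx":0,"ry":0,"rz":0},{"dx":0,"dy":0,"dz":0.005,"rx":0,"ry":0,"rz":0},{"dx":0,"dy":0,"dz":0.005,"rx":0,"ry":0,"rz":0}]'|grep -v rot
python3 - <<'E'
from h import *
im=optics.grab_frame("wrist");cv2.imwrite("pics/w2.png",im[...,::-1])
E
```

```text
time: 4.15
tool_pos: [0.4282, 0.024, 0.0994]
contact_force: [0.9, -0.0, 0.4]
gripper_width: 0.254
grasp_force: 0.0
time: 4.45
tool_pos: [0.4284, 0.0238, 0.0962]
contact_force: [-2.9, -1.4, 9.0]
gripper_width: 0.248
grasp_force: 4.3
```

View pics/w2.png

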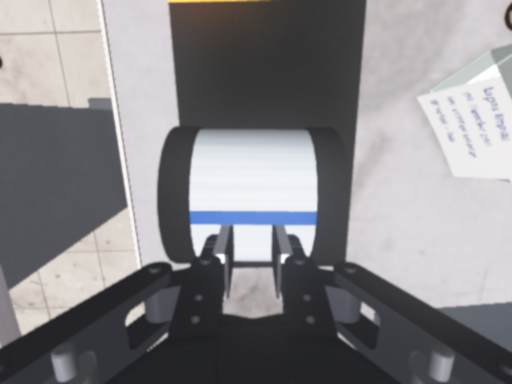

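The wrist view shows both fingertips on bare steel (cols 230 and 278), centred between the tyres (190–317). Their front edge sits just behind the blue stripe at row 217. I'll start the first rolling stroke.

```bash
python3 -m inch '[{"dx":0.005,"dy":0,"dz":0,"rx":0,"ry":0,"rz":0},{"dx":0.015,"dy":0,"dz":0,"rx":0,"ry":0,"rz":0},{"dx":0.025,"dy":0,"dz":0,"rx":0,"ry":0,"rz":0}]'|grep -v rot
python3 - <<'E'
from h import *
i=optics.camera_info("wrist");im=optics.grab_frame("wrist")
m=cv2.inRange(cv2.cvtColor(im,cv2.COLOR_RGB2HSV),(100,120,60),(125,255,255));m[:,:190]=0;m[:,317:]=0
r,c=np.where(m[60:280]);r=r+60;print("stripe row",r.mean(),np.polyfit(c,r,1)[0],ray(i,(c.mean(),r.mean()),.097))
d=nets.boxes_of("wrist","jar");print([(np.round(x['bbox'],1),x['confidence']) for x in d[:1]])
E
```

```text
time: 4.8
tool_pos: [0.4291, 0.0441, 0.0969]
contact_force: [-4.9, 0.1, 11.2]
gripper_width: 0.255
grasp_force: 5.8
stripe row 216.65714285714284 0.0052032596290048205 [0.42880578 0.05818097 0.097     ]
[(array([255.4, 206.6, 190.9, 132.6]), 0.86)]
```

No slip: the stripe moved 20 mm along with the finger.

```bash
python3 -m inch '[{"dx":0.0125,"dy":0,"dz":0,"rx":0,"ry":0,"rz":0},{"dx":0.025,"dy":0,"dz":0,"rx":0,"ry":0,"rz":0},{"dx":0.0375,"dy":0,"dz":0,"rx":0,"ry":0,"rz":0}]'|grep -v rot; python3 -m inch '[{"dx":0.01,"dy":0,"dz":0.0002,"rx":0,"ry":0,"rz":0},{"dx":0.02,"dy":0,"dz":0.001,"rx":0,"ry":0,"rz":0},{"dx":0.0275,"dy":0,"dz":0.0018,"rx":0,"ry":0,"rz":0},{"dx":0.03,"dy":0,"dz":0.0022,"rx":0,"ry":0,"rz":0},{"dx":0.03,"dy":0,"dz":0.0022,"rx":0,"ry":0,"rz":0}]'|grep -v rot
python3 -m inch '[{"dx":0,"dy":0,"dz":-0.01,"rx":0,"ry":0,"rz":0},{"dx":0,"dy":0,"dz":-0.04,"rx":0,"ry":0,"rz":0},{"dx":-0.06,"dy":0,"dz":-0.08,"rx":0,"ry":0,"rz":0},{"dx":-0.12,"dy":0,"dz":-0.08,"rx":0,"ry":0,"rz":0},{"dx":-0.12,"dy":0,"dz":-0.08,"rx":0,"ry":0,"rz":0}]'|grep -v rot
python3 - <<'E'
from h import *
print(tool()[0]);i=optics.camera_info("wrist");im=optics.grab_frame("wrist");d=nets.outline_of("wrist","jar")[0];print(d['confidence'],d['bbox'])
np.save("jar2.npy",d['pixels']);np.savez("w3.npz",im=im,**i);cv2.imwrite("pics/w3.png",im[...,::-1])
print(fit(i,d['pixels'].astype(float),JAR,(.43,.08,-.02)))
E
```

```text
time: 5.2
tool_pos: [0.43, 0.0743, 0.0967]
contact_force: [-2.5, -0.1, 7.7]
gripper_width: 0.251
grasp_force: 4.0
time: 5.7
tool_pos: [0.4308, 0.0986, 0.0944]
contact_force: [-0.1, 1.8, 7.3]
gripper_width: 0.246
grasp_force: 3.2
time: 6.2
tool_pos: [0.4282, -0.0019, 0.1591]
contact_force: [-0.0, 0.3, -0.1]
gripper_width: 0.251
grasp_force: 0.0
[ 0.42819227 -0.00194491  0.1590951 ]
0.82 [252.2, 101.6, 149.2, 115.4]
(array([ 0.43201644,  0.07497608, -0.02790851]), np.float64(1421.3294117647058))
```

View pics/w3.png

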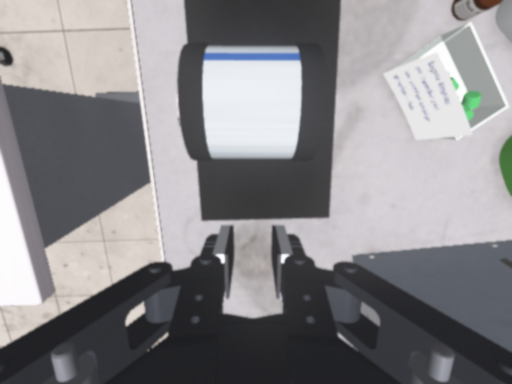

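The jar has rolled on cleanly (steel at cols 203–300, rows 45–158, stripe at row 57). The net outline gets confused by the black tyres on the black mat, so I'll fit the bare steel instead.

```bash
cat >> h.py <<'E'
STEEL=[[(x,.046*np.cos(t),.048+.046*np.sin(t)) for x in (-.0375,.0375) for t in a]]
TY=[[(s*x,.048*np.cos(t),.048+.048*np.sin(t)) for x in (.0375,.0555) for t in a] for s in (1,-1)]
def steel(i,im,bb,v0):
    h=cv2.cvtColor(im,cv2.COLOR_RGB2HSV);m=((h[...,2]>110)).astype(np.uint8)
    c,r,w,hh=bb;k=np.zeros_like(m);k[max(0,int(r-hh/2-4)):int(r+hh/2+4),int(c-w/2+6):int(c+w/2-6)]=1
    m=cv2.morphologyEx(m*k,cv2.MORPH_OPEN,np.ones((5,5)))
    n,l,st,_=cv2.connectedComponentsWithStats(m);j=1+st[1:,4].argmax();m=(l==j).astype(float)
    def f(q):
        v=np.array(q)/[100,100,10];P=hullmask(i,[place(STEEL[0],v)])*(1-hullmask(i,[place(p,v) for p in TY]));return np.abs(P-m).sum()
    v=np.array(v0)*[100,100,10]
    r=minimize(f,v,method='Nelder-Mead',options=dict(initial_simplex=[v,v+[1,0,0],v+[0,1,0],v+[0,0,1]],xatol=.01,fatol=.1,maxiter=150))
    return r.x/[100,100,10],r.fun,m.sum()
E
python3 - <<'E'
from h import *
for f,bb,v in (("w1.npz",[143.9,195.8,86.4,100.2],(.43,.04,-.02)),("w3.npz",[252.2,101.6,149.2,115.4],(.432,.077,-.02))):
    d=np.load(f);i={k:d[k] for k in d.files};print(steel(i,i['im'],bb,v))
d=np.load("w3.npz")
go([.4305,.049,.11],-.028)
E
```

```text
(array([0.44065145, 0.03804326, 0.2859915 ]), np.float64(1301.510249903883), np.float64(4366.0))
(array([ 0.43222745,  0.07510964, -0.02988688]), np.float64(2425.5333333333333), np.float64(10933.0))
d [0.0601 0.0023 0.0592] r [-0.0003 -0.0002 -0.0004]
```

```bash
cat >> h.py <<'E'
def axis(i,im,cols,r0,r1,thr=110):
    """per column: rows of the steel's two edges -> bisecting ray at axis height (image rows along y)"""
    V=cv2.cvtColor(im,cv2.COLOR_RGB2HSV)[...,2].astype(int);C=-i['R'].T@i['t'];o=[]
    for c in cols:
        b=np.where(V[r0:r1,c]>thr)[0]+r0; e=[b.min()-.5,b.max()+.5]
        d=[ray(i,(c,x),0.)-C for x in e]; d=[x/np.linalg.norm(x) for x in d]; m=d[0]+d[1]; p=C+m*(.051-C[2])/m[2]
        o.append(np.r_[p[:2],e, np.degrees(np.arccos(d[0]@d[1]))])
    o=np.array(o);k=np.polyfit(o[:,0],o[:,1],1);return k[0],k,o
E
python3 - <<'E'
from h import *
d=np.load("w3.npz");i={k:d[k] for k in d.files}
s,k,o=axis(i,i['im'],range(208,297,8),30,185);print(s,np.polyval(k,.43));print(o.round(4))
C=-i['R'].T@i['t'];D=np.linalg.norm(C[1:]-[.077,.051]);print(C,np.degrees(2*np.arcsin(.046/D)))
E
```

```text
-0.025290562051026314 0.07577674065279477
[[3.92300e-01 7.95000e-02 4.55000e+01 1.51500e+02 1.95835e+01]
 [3.99100e-01 7.61000e-02 4.55000e+01 1.58500e+02 2.10827e+01]
 [4.06000e-01 7.59000e-02 4.55000e+01 1.58500e+02 2.11405e+01]
 [4.13000e-01 7.57000e-02 4.55000e+01 1.58500e+02 2.11844e+01]
 [4.20000e-01 7.55000e-02 4.55000e+01 1.58500e+02 2.12139e+01]
 [4.27000e-01 7.52000e-02 4.55000e+01 1.58500e+02 2.12290e+01]
 [4.34000e-01 7.50000e-02 4.55000e+01 1.58500e+02 2.12296e+01]
 [4.40900e-01 7.48000e-02 4.55000e+01 1.58500e+02 2.12156e+01]
 [4.47900e-01 7.46000e-02 4.55000e+01 1.58500e+02 2.11871e+01]
 [4.54900e-01 7.44000e-02 4.55000e+01 1.58500e+02 2.11444e+01]
 [4.61900e-01 7.42000e-02 4.55000e+01 1.58500e+02 2.10877e+01]
 [4.68800e-01 7.81000e-02 4.55000e+01 1.49500e+02 1.91828e+01]]
[0.42978165 0.06449119 0.30021989] 21.24576553218484
```

Axis at y = 0.0751, yaw −0.029, and the angular size matches the model. For stroke 2 I'll go down behind the top.

```bash
python3 -m inch '[{"dx":0.03,"dy":0.0035,"dz":0.03,"rx":0,"ry":0,"rz":0},{"dx":0.068,"dy":0.0035,"dz":0.06,"rx":0,"ry":0,"rz":0},{"dx":0.068,"dy":0.0035,"dz":0.07,"rx":0,"ry":0,"rz":0},{"dx":0.068,"dy":0.0035,"dz":0.0765,"rx":0,"ry":0,"rz":0},{"dx":0.068,"dy":0.0035,"dz":0.0765,"rx":0,"ry":0,"rz":0}]'|grep -v rot; python3 -m inch '[{"dx":0,"dy":0,"dz":0.0018,"rx":0,"ry":0,"rz":0},{"dx":0,"dy":0,"dz":0.0018,"rx":0,"ry":0,"rz":0}]'|grep -v rot
```

```text
time: 6.8
tool_pos: [0.4313, 0.0568, 0.0962]
contact_force: [0.6, 0.5, -0.1]
gripper_width: 0.25
grasp_force: 0.0
time: 7.0
tool_pos: [0.4322, 0.0562, 0.0956]
contact_force: [-0.3, -0.8, 2.1]
gripper_width: 0.248
grasp_force: 1.1
```

```bash
python3 -m inch '[{"dx":0,"dy":0,"dz":0.0016,"rx":0,"ry":0,"rz":0},{"dx":0.006,"dy":0,"dz":0.0012,"rx":0,"ry":0,"rz":0},{"dx":0.0135,"dy":0,"dz":0.0008,"rx":0,"ry":0,"rz":0},{"dx":0.021,"dy":0,"dz":0.0006,"rx":0,"ry":0,"rz":0}]'|grep -v rot; python3 -m inch '[{"dx":0.0125,"dy":0,"dz":0,"rx":0,"ry":0,"rz":0},{"dx":0.025,"dy":0,"dz":0,"rx":0,"ry":0,"rz":0},{"dx":0.0375,"dy":0,"dz":0,"rx":0,"ry":0,"rz":0},{"dx":0.05,"dy":0,"dz":0,"rx":0,"ry":0,"rz":0},{"dx":0.0575,"dy":0,"dz":0,"rx":0,"ry":0,"rz":0}]'|grep -v rot
python3 -m inch '[{"dx":0.01,"dy":0,"dz":0.0003,"rx":0,"ry":0,"rz":0},{"dx":0.02,"dy":0,"dz":0.001,"rx":0,"ry":0,"rz":0},{"dx":0.0275,"dy":0,"dz":0.0018,"rx":0,"ry":0,"rz":0},{"dx":0.032,"dy":0,"dz":0.0023,"rx":0,"ry":0,"rz":0},{"dx":0.032,"dy":0,"dz":0.0023,"rx":0,"ry":0,"rz":0}]'|grep -v rot
python3 -m inch '[{"dx":0,"dy":0,"dz":-0.01,"rx":0,"ry":0,"rz":0},{"dx":0,"dy":0,"dz":-0.04,"rx":0,"ry":0,"rz":0},{"dx":-0.06,"dy":0,"dz":-0.08,"rx":0,"ry":0,"rz":0},{"dx":-0.12,"dy":0,"dz":-0.08,"rx":0,"ry":0,"rz":0},{"dx":-0.12,"dy":0,"dz":-0.08,"rx":0,"ry":0,"rz":0}]'|grep -v rot
cat > m.py <<'E'
from h import *
i=optics.camera_info("wrist");im=optics.grab_frame("wrist");np.savez("wl.npz",im=im,**i);cv2.imwrite("pics/wl.png",im[...,::-1])
print(tool()[0])
V=im.max(2)
for c in (225,252,280):
    b=V[:,c]>110;e=np.where(np.diff(b.astype(int)))[0];print(c,e.tolist())
b=nets.boxes_of("wrist","jar")[0];print(b)
E
python3 m.py
```

```text
time: 7.4
tool_pos: [0.433, 0.073, 0.0966]
contact_force: [-5.8, -0.7, 11.8]
gripper_width: 0.252
grasp_force: 5.8
time: 7.9
tool_pos: [0.4344, 0.1198, 0.0965]
contact_force: [-3.2, 0.5, 7.6]
gripper_width: 0.252
grasp_force: 4.1
time: 8.4
tool_pos: [0.4351, 0.1452, 0.0938]
contact_force: [0.4, 1.6, 6.4]
gripper_width: 0.247
grasp_force: 3.0
time: 8.9
tool_pos: [0.4322, 0.0447, 0.1582]
contact_force: [-0.0, -0.4, -0.1]
gripper_width: 0.252
grasp_force: 0.0
[0.43174979 0.04605587 0.15728119]
225 [40, 161, 225, 242, 254, 263, 290, 313]
252 [39, 161, 255, 317]
280 [38, 161, 225, 242, 253, 263, 291, 313]
{'bbox': [246.9, 103.5, 153.5, 117.6], 'confidence': 0.82}
```

Run:
```python
from h import *
d=np.load("wl.npz");i={k:d[k] for k in d.files};im=i['im'].copy()
C=-i['R'].T@i['t'];D=np.linalg.norm(C[1:]-[.1206,.051]);print(C,np.degrees(2*np.arcsin(.046/D)))
print(im[30:52,252].tolist())
h=cv2.cvtColor(im,cv2.COLOR_RGB2HSV);im[cv2.inRange(h,(15,70,60),(40,255,255))>0]=0
s,k,o=axis(i,im,range(212,290,8),10,200);print(s,np.polyval(k,.434));print(o[::3].round(4))
p=np.array([ray(i,((np.where(m)[0].mean()),r),.003) for r in [0]  for m in [h[0,:,0]>0]])
```

```text
[0.43377476 0.1111133  0.29938048] 21.32982103004173
[[68, 63, 61], [69, 62, 61], [68, 62, 61], [69, 64, 62], [69, 64, 62], [71, 65, 64], [71, 65, 64], [72, 67, 66], [75, 68, 66], [87, 77, 68], [138, 112, 76], [216, 169, 93], [248, 216, 111], [252, 228, 117], [253, 230, 119], [253, 231, 120], [253, 231, 121], [252, 228, 123], [248, 220, 131], [226, 198, 150], [190, 182, 172], [181, 183, 187]]
-0.03683009539022587 0.11908649875216835
[[3.99600e-01 1.20500e-01 4.95000e+01 1.60500e+02 2.08085e+01]
 [4.20500e-01 1.19400e-01 4.95000e+01 1.61500e+02 2.11684e+01]
 [4.41400e-01 1.18800e-01 4.95000e+01 1.61500e+02 2.11922e+01]
 [4.62400e-01 1.18200e-01 4.95000e+01 1.61500e+02 2.10841e+01]]
```

```bash
python3 -m inch '[{"dx":0.03,"dy":-0.001,"dz":0.03,"rx":0,"ry":0,"rz":0},{"dx":0.0625,"dy":-0.001,"dz":0.06,"rx":0,"ry":0,"rz":0},{"dx":0.0625,"dy":-0.001,"dz":0.07,"rx":0,"ry":0,"rz":0},{"dx":0.0625,"dy":-0.001,"dz":0.0755,"rx":0,"ry":0,"rz":0},{"dx":0.0625,"dy":-0.001,"dz":0.0755,"rx":0,"ry":0,"rz":0}]'|grep -v rot; python3 -m inch '[{"dx":0,"dy":0,"dz":0.0017,"rx":0,"ry":0,"rz":0},{"dx":0,"dy":0,"dz":0.0025,"rx":0,"ry":0,"rz":0}]'|grep -v rot
```

```text
time: 9.5
tool_pos: [0.4316, 0.0991, 0.0959]
contact_force: [-0.1, -0.5, 0.4]
gripper_width: 0.251
grasp_force: 0.0
time: 9.7
tool_pos: [0.4327, 0.0986, 0.0949]
contact_force: [-0.6, -0.3, 2.6]
gripper_width: 0.249
grasp_force: 1.3
```

```bash
python3 -m inch '[{"dx":0,"dy":0,"dz":0.0016,"rx":0,"ry":0,"rz":0},{"dx":0.006,"dy":0,"dz":0.0011,"rx":0,"ry":0,"rz":0},{"dx":0.0135,"dy":0,"dz":0.0007,"rx":0,"ry":0,"rz":0},{"dx":0.0235,"dy":0,"dz":0.0004,"rx":0,"ry":0,"rz":0}]'|grep -v rot; python3 -m inch '[{"dx":0.0125,"dy":0,"dz":0,"rx":0,"ry":0,"rz":0},{"dx":0.025,"dy":0,"dz":0,"rx":0,"ry":0,"rz":0},{"dx":0.0375,"dy":0,"dz":0,"rx":0,"ry":0,"rz":0},{"dx":0.0475,"dy":0,"dz":0,"rx":0,"ry":0,"rz":0},{"dx":0.055,"dy":0,"dz":0,"rx":0,"ry":0,"rz":0}]'|grep -v rot
python3 -m inch '[{"dx":0.005,"dy":0,"dz":0.0001,"rx":0,"ry":0,"rz":0},{"dx":0.0075,"dy":0,"dz":0.0002,"rx":0,"ry":0,"rz":0},{"dx":0.0075,"dy":0,"dz":0.0002,"rx":0,"ry":0,"rz":0},{"dx":0.0075,"dy":0,"dz":0.0002,"rx":0,"ry":0,"rz":0}]'|grep -v rot
python3 -m inch '[{"dx":0,"dy":0,"dz":-0.01,"rx":0,"ry":0,"rz":0},{"dx":0,"dy":0,"dz":-0.04,"rx":0,"ry":0,"rz":0},{"dx":-0.06,"dy":0,"dz":-0.08,"rx":0,"ry":0,"rz":0},{"dx":-0.1,"dy":0,"dz":-0.08,"rx":0,"ry":0,"rz":0},{"dx":-0.1,"dy":0,"dz":-0.08,"rx":0,"ry":0,"rz":0}]'|grep -v rot
cat > m2.py <<'E'
from h import *
import sys
x0=float(sys.argv[1])
i=optics.camera_info("wrist");im=optics.grab_frame("wrist");np.savez("wl.npz",im=im,**i);cv2.imwrite("pics/wl.png",im[...,::-1])
print(tool()[0]); h=cv2.cvtColor(im,cv2.COLOR_RGB2HSV);im=im.copy();im[cv2.inRange(h,(15,70,60),(40,255,255))>0]=0
V=im.max(2)
print([np.where(np.diff((V[:,c]>110).astype(int)))[0].tolist() for c in (225,252,280)], np.where(np.diff((V[110]>110).astype(int)))[0].tolist())
s,k,o=axis(i,im,range(220,286,6),10,205);print("yaw",s,"y",np.polyval(k,x0));print(o[::4].round(4))
E
python3 m2.py .434
```

```text
time: 10.1
tool_pos: [0.4335, 0.1174, 0.0964]
contact_force: [-5.5, -1.5, 12.3]
gripper_width: 0.25
grasp_force: 5.9
time: 10.6
tool_pos: [0.4349, 0.1623, 0.0967]
contact_force: [-4.1, 0.3, 9.8]
gripper_width: 0.253
grasp_force: 5.2
time: 11.0
tool_pos: [0.4351, 0.1681, 0.0964]
contact_force: [-3.5, 0.5, 10.0]
gripper_width: 0.252
grasp_force: 5.2
time: 11.5
tool_pos: [0.433, 0.0844, 0.1599]
contact_force: [0.4, 1.1, 0.5]
gripper_width: 0.25
grasp_force: 0.0
[0.43242224 0.08591167 0.15887921]
[[55, 166, 225, 242, 254, 263, 290, 313], [55, 166, 283, 317], [56, 166, 226, 242, 253, 263, 291, 313]] [176, 199, 298, 329, 453, 468]
yaw -0.03828416509687387 y 0.1543519056846348
[[4.07000e-01 1.55300e-01 5.55000e+01 1.66500e+02 2.11207e+01]
 [4.28100e-01 1.54700e-01 5.55000e+01 1.66500e+02 2.12350e+01]
 [4.49300e-01 1.53700e-01 5.65000e+01 1.66500e+02 2.10464e+01]]
```

```bash
python3 -m inch '[{"dx":0.03,"dy":0,"dz":0.03,"rx":0,"ry":0,"rz":0},{"dx":0.065,"dy":0,"dz":0.06,"rx":0,"ry":0,"rz":0},{"dx":0.065,"dy":0,"dz":0.07,"rx":0,"ry":0,"rz":0},{"dx":0.065,"dy":0,"dz":0.0765,"rx":0,"ry":0,"rz":0},{"dx":0.065,"dy":0,"dz":0.0783,"rx":0,"ry":0,"rz":0}]'|grep -v rot; python3 -m inch '[{"dx":0,"dy":0,"dz":0.001,"rx":0,"ry":0,"rz":0},{"dx":0,"dy":0,"dz":0.001,"rx":0,"ry":0,"rz":0}]'|grep -v rot
```

```text
time: 12.05
tool_pos: [0.4325, 0.1397, 0.0961]
contact_force: [-7.7, 0.4, 10.5]
gripper_width: 0.251
grasp_force: 5.1
time: 12.25
tool_pos: [0.4331, 0.1395, 0.0961]
contact_force: [-6.5, -0.0, 7.6]
gripper_width: 0.25
grasp_force: 3.7
```

```bash
python3 -m inch '[{"dx":0.005,"dy":0,"dz":0.0006,"rx":0,"ry":0,"rz":-0.002},{"dx":0.015,"dy":0,"dz":0.0006,"rx":0,"ry":0,"rz":-0.006},{"dx":0.0265,"dy":0,"dz":0.0006,"rx":0,"ry":0,"rz":-0.01},{"dx":0.038,"dy":0,"dz":0.0006,"rx":0,"ry":0,"rz":-0.014}]'|grep -v rot; python3 -m inch '[{"dx":0.01,"dy":0,"dz":0,"rx":0,"ry":0,"rz":-0.004},{"dx":0.018,"dy":0,"dz":0,"rx":0,"ry":0,"rz":-0.006},{"dx":0.025,"dy":0,"dz":0,"rx":0,"ry":0,"rz":-0.006},{"dx":0.025,"dy":0,"dz":0,"rx":0,"ry":0,"rz":-0.006},{"dx":0.025,"dy":0,"dz":0,"rx":0,"ry":0,"rz":-0.006}]'
python3 -m inch '[{"dx":0,"dy":0,"dz":-0.01,"rx":0,"ry":0,"rz":0},{"dx":0,"dy":0,"dz":-0.04,"rx":0,"ry":0,"rz":0},{"dx":-0.05,"dy":0,"dz":-0.08,"rx":0,"ry":0,"rz":0},{"dx":-0.09,"dy":0,"dz":-0.08,"rx":0,"ry":0,"rz":0},{"dx":-0.09,"dy":0,"dz":-0.08,"rx":0,"ry":0,"rz":0}]'|grep -v rot
python3 m2.py .434
```

```text
time: 12.65
tool_pos: [0.4347, 0.1704, 0.0969]
contact_force: [-4.7, -0.7, 12.3]
gripper_width: 0.254
grasp_force: 5.9
time: 13.15
tool_pos: [0.4354, 0.1905, 0.0967]
tool_rot: [0.0, 0.705, 0.709, 0.001]
contact_force: [-2.3, 1.1, 9.1]
gripper_width: 0.247
grasp_force: 4.7
time: 13.65
tool_pos: [0.4355, 0.1153, 0.16]
contact_force: [-0.7, 0.5, -0.8]
gripper_width: 0.252
grasp_force: 0.0
[0.43495636 0.1165244  0.15903791]
[[62, 172, 225, 242, 254, 263, 290, 299, 303, 313], [5, 7, 63, 173, 304, 317], [2, 5, 64, 174, 225, 244, 253, 263, 291, 299, 304, 313]] [178, 200, 299, 329]
yaw -0.03480375556052348 y 0.17934128274504138
[[  0.4071   0.1804  62.5    171.5     20.9777]
 [  0.4284   0.1796  63.5    172.5     21.132 ]
 [  0.4497   0.1788  64.5    173.5     21.148 ]]
```

View pics/wl.png

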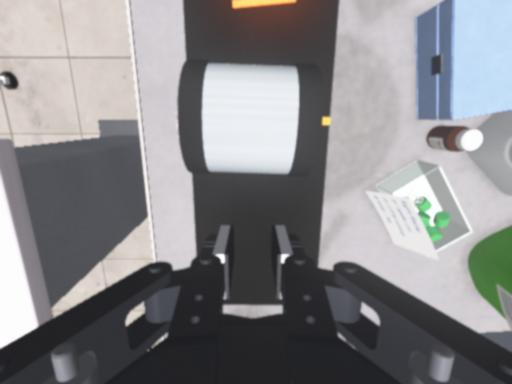

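The jar sits over the line, whose far end shows at (326,121). I'll check the offset against that bit of line in the same picture.

Run:
```python
from h import *
d=np.load("wl.npz");i={k:d[k] for k in d.files};im=i['im']
h=cv2.cvtColor(im,cv2.COLOR_RGB2HSV);m=cv2.inRange(h,(18,90,90),(35,255,255));m[:100]=0;m[140:]=0;m[:,:310]=0;m[:,340:]=0
r,c=np.where(m);print(len(r),r.min(),r.max(),c.min(),c.max());L=ray(i,(c.mean(),r.mean()),.003);print(L)
V=im.max(2); e=np.where(np.diff((V[118]>110).astype(int)))[0]; print(e, [ray(i,(x+.5,118),.095)[:2] for x in e if 190<x<310])
# mat long edges in this view -> line direction
g=cv2.GaussianBlur(cv2.cvtColor(im,cv2.COLOR_RGB2GRAY).astype(float),(0,0),1)
for lo,hi in ((178,206),(312,345)):
    P=[]
    for rr in list(range(5,50,4))+list(range(185,215,4)):
        P.append(ray(i,(lo+np.diff(g[rr,lo:hi]).__abs__().argmax()+.5,rr),.003))
    P=np.array(P);k=np.polyfit(P[:,1],P[:,0],1);print("mat edge dx/dy",k)
go([.4419,.3402,.19],.08)
```

```text
76 116 125 322 329
[0.51358503 0.17958309 0.003     ]
[178 200 298 320] [array([0.39776895, 0.18182604]), array([0.46937976, 0.18193224])]
mat edge dx/dy [0.00680893 0.36783051]
mat edge dx/dy [0.00685338 0.51598483]
d [ 0.2796  0.0092 -0.0386] r [ 0.0015 -0.     -0.0524]
```

```bash
python3 -m inch '[{"dx":0.05,"dy":0.009,"dz":-0.03,"rx":0,"ry":0,"rz":-0.052},{"dx":0.19,"dy":0.009,"dz":-0.03,"rx":0,"ry":0,"rz":-0.052},{"dx":0.19,"dy":0.009,"dz":-0.03,"rx":0,"ry":0,"rz":-0.052},{"dx":0.19,"dy":0.009,"dz":-0.03,"rx":0,"ry":0,"rz":-0.052},{"dx":0.19,"dy":0.009,"dz":-0.03,"rx":0,"ry":0,"rz":-0.052}]' 0|grep -v rot
python3 - <<'E'
from h import *
i=optics.camera_info("wrist");im=optics.grab_frame("wrist");cv2.imwrite("pics/w5.png",im[...,::-1])
d=nets.outline_of("wrist","chock_center")[0];m=d['pixels'];v,f=fit(i,m.astype(float),CHO,(.442,.34,.08));print(d['confidence'],d['bbox'],v,f,m.sum())
go([v[0],v[1],.14],v[2]);print(tool()[0])
out=im.copy()
for mm,c in ((hullmask(i,[place(p,v) for p in CHO])>.5,(255,0,0)),(m,(0,255,0))): cv2.drawContours(out,cv2.findContours(mm.astype(np.uint8),0,2)[0],-1,c,1)
cv2.imwrite("pics/f5.png",out[...,::-1])
E
```

```text
time: 14.2
tool_pos: [0.44, 0.2718, 0.1813]
contact_force: [0.5, -0.6, -0.4]
gripper_width: 0.499
grasp_force: 0.0
0.65 [261.0, 116.5, 58.6, 97.2] [0.44239509 0.33950408 0.08148225] 124.21176470588236 5610
d [0.0869 0.0099 0.0514] r [-0.0008  0.0007  0.0013]
[0.44036222 0.26957656 0.18122511]
```

View pics/f5.png

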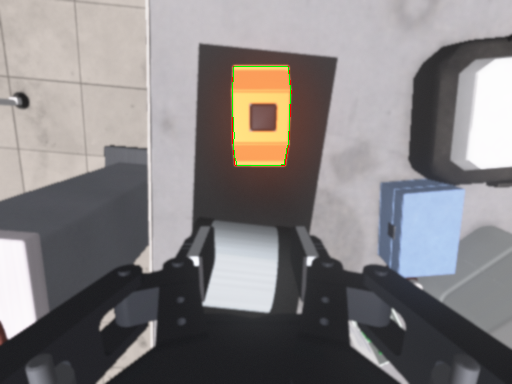

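The fit matches closely (chock at cols 232–290, grip at (263,117)): (0.4424, 0.3395), yaw 0.081. I'll move above it.

```bash
python3 -m inch '[{"dx":0.05,"dy":0.006,"dz":0.01,"rx":0,"ry":0,"rz":0},{"dx":0.087,"dy":0.0095,"dz":0.04,"rx":0,"ry":0,"rz":0},{"dx":0.087,"dy":0.0095,"dz":0.05,"rx":0,"ry":0,"rz":0},{"dx":0.087,"dy":0.0095,"dz":0.05,"rx":0,"ry":0,"rz":0},{"dx":0.087,"dy":0.0095,"dz":0.05,"rx":0,"ry":0,"rz":0}]'|grep -v rot; python3 -c "
from h import *
go([.4424,.3395,.062],.0815)"
```

```text
time: 14.8
tool_pos: [0.443, 0.3385, 0.1421]
contact_force: [0.7, 0.0, 0.5]
gripper_width: 0.5
grasp_force: 0.0
d [ 0.0014 -0.0006  0.1001] r [-0.      0.0004 -0.0003]
```

```bash
python3 -m inch '[{"dx":0.001,"dy":0,"dz":0.04,"rx":0,"ry":0,"rz":0},{"dx":0.001,"dy":0,"dz":0.075,"rx":0,"ry":0,"rz":0},{"dx":0.001,"dy":0,"dz":0.1,"rx":0,"ry":0,"rz":0},{"dx":0.001,"dy":0,"dz":0.1,"rx":0,"ry":0,"rz":0}]'|grep -v rot;python3 -m inch '[{"dx":0,"dy":0,"dz":0,"rx":0,"ry":0,"rz":0},{"dx":0,"dy":0,"dz":0,"rx":0,"ry":0,"rz":0},{"dx":0,"dy":0,"dz":0,"rx":0,"ry":0,"rz":0},{"dx":0,"dy":0,"dz":0,"rx":0,"ry":0,"rz":0},{"dx":0,"dy":0,"dz":0,"rx":0,"ry":0,"rz":0}]' -1|grep -v rot
```

```text
time: 15.2
tool_pos: [0.4412, 0.3385, 0.0597]
contact_force: [-0.6, -0.0, 0.3]
gripper_width: 0.497
grasp_force: 0.0
time: 15.7
tool_pos: [0.4437, 0.3411, 0.0638]
contact_force: [-0.4, -2.3, 6.2]
gripper_width: 0.246
grasp_force: 61.4
```

Gripped (width 0.246, about 21 mm). Lifting and carrying it over the jar.

```bash
python3 -m inch '[{"dx":0,"dy":0,"dz":-0.04,"rx":0,"ry":0,"rz":0},{"dx":0,"dy":0,"dz":-0.1,"rx":0,"ry":0,"rz":0},{"dx":0,"dy":0,"dz":-0.16,"rx":0,"ry":0,"rz":0},{"dx":0,"dy":0,"dz":-0.2,"rx":0,"ry":0,"rz":0},{"dx":0,"dy":0,"dz":-0.2,"rx":0,"ry":0,"rz":0}]'|grep -v rot; python3 -c "
from h import *
go([.4311,.102,.222],-.033)"
```

```text
time: 16.2
tool_pos: [0.4452, 0.3425, 0.2289]
contact_force: [1.2, 0.2, -0.3]
gripper_width: 0.247
grasp_force: 60.6
d [-0.2982 -0.0426  0.0066] r [ 0.0069 -0.0039  0.0774]
```

```bash
python3 -m inch '[{"dx":-0.04,"dy":-0.006,"dz":0,"rx":0,"ry":0,"rz":0.0},{"dx":-0.1,"dy":-0.014,"dz":0,"rx":0,"ry":0,"rz":0.03},{"dx":-0.16,"dy":-0.023,"dz":0,"rx":0,"ry":0,"rz":0.076},{"dx":-0.22,"dy":-0.031,"dz":0,"rx":0,"ry":0,"rz":0.076},{"dx":-0.27,"dy":-0.039,"dz":0,"rx":0,"ry":0,"rz":0.076}]'|grep -v rot; python3 -m inch '[{"dx":-0.03,"dy":0,"dz":0,"rx":0,"ry":0,"rz":0},{"dx":-0.03,"dy":0,"dz":0,"rx":0,"ry":0,"rz":0},{"dx":-0.03,"dy":0,"dz":0,"rx":0,"ry":0,"rz":0},{"dx":-0.03,"dy":0,"dz":0,"rx":0,"ry":0,"rz":0}]'|grep -v rot
python3 - <<'E'
from h import *
go([.4311,.1043,.085],-.033)
im=optics.grab_frame("wrist");i=optics.camera_info("wrist");cv2.imwrite("pics/w6.png",im[...,::-1]);np.savez("w6.npz",im=im,**i)
E
```

```text
time: 16.7
tool_pos: [0.428, 0.121, 0.2198]
contact_force: [0.4, 0.2, -1.0]
gripper_width: 0.249
grasp_force: 60.4
time: 17.1
tool_pos: [0.4282, 0.0996, 0.221]
contact_force: [0.5, -0.7, -1.5]
gripper_width: 0.25
grasp_force: 60.3
d [0.0059 0.0037 0.17  ] r [-0.001  -0.0002  0.0018]
```

View pics/w6.png

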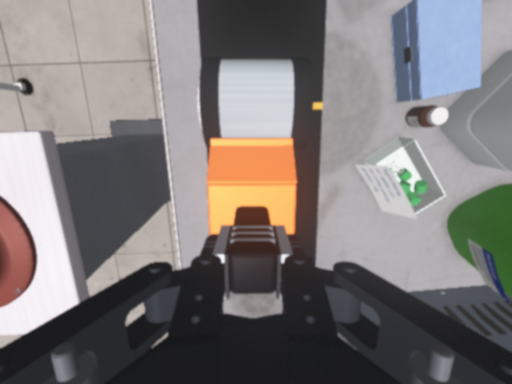

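The chock is held square and level (front edge at row 138, ramp top edge at row 180). I'll work out its offset in the hand from these edges.

Run:
```python
from h import *
d=np.load("w6.npz");i={k:d[k] for k in d.files};im=i['im'];p,R=tool();print(p)
h=cv2.cvtColor(im,cv2.COLOR_RGB2HSV);m=cv2.inRange(h,(3,150,80),(22,255,255))
fr=[];tp=[]
for c in (215,225,280,290):
    rr=np.where(m[:,c])[0];V=im[:,c].astype(int).sum(1);e=165+np.abs(np.diff(V[165:195])).argmax();fr.append(rr.min()-.5);tp.append(e+.5)
print(fr,tp)
for c,a_,b in zip((215,225,280,290),fr,tp):
    for r,z,off in((a_,p[2]-.0595,.054),(b,p[2]-.0315,.026)):
        q=R.inv().apply(ray(i,(c,r),z)-p);print(c,"axis offset tool-x mm",round((q[0]-off)*1e3,2))
for r,z in((141,p[2]-.0595),(182,p[2]-.0315)):
    cc=np.where(m[r])[0];q=[R.inv().apply(ray(i,(x,r),z)-p)[1] for x in (cc.min()-.5,cc.max()+.5)];print("tool-y edges",np.round(q,4))
s,k,o=axis(i,im,range(225,290,6),10,137);print(o[::3].round(3))
```

```text
[0.42828875 0.09978491 0.22121477]
[np.float64(137.5), np.float64(145.5), np.float64(145.5), np.float64(144.5)] [np.float64(185.5), np.float64(185.5), np.float64(185.5), np.float64(185.5)]
215 axis offset tool-x mm -1.0
215 axis offset tool-x mm -1.97
225 axis offset tool-x mm -6.73
225 axis offset tool-x mm -1.97
280 axis offset tool-x mm -6.7
280 axis offset tool-x mm -1.93
290 axis offset tool-x mm -5.98
290 axis offset tool-x mm -1.93
tool-y edges [0.0284 0.0291]
tool-y edges [-0.028   0.0287]
[[  0.401   0.187  58.5   136.5    14.513]
 [  0.42    0.186  59.5   136.5    14.394]
 [  0.44    0.186  59.5   136.5    14.394]
 [  0.459   0.185  59.5   136.5    14.346]]
```

```bash
python3 -c "
from h import *
go([.4311,.1055,.072],-.033)"
```

```text
d [0.0072 0.0035 0.1865] r [-0.0008 -0.0002  0.0022]
```

```bash
python3 -m inch '[{"dx":0.007,"dy":0.0035,"dz":0.05,"rx":0,"ry":0,"rz":0.002},{"dx":0.007,"dy":0.0035,"dz":0.1,"rx":0,"ry":0,"rz":0.002},{"dx":0.007,"dy":0.0035,"dz":0.14,"rx":0,"ry":0,"rz":0.002},{"dx":0.007,"dy":0.0035,"dz":0.17,"rx":0,"ry":0,"rz":0.002},{"dx":0.007,"dy":0.0035,"dz":0.186,"rx":0,"ry":0,"rz":0.002}]'|grep -v rot; python3 -m inch '[{"dx":0,"dy":0,"dz":0,"rx":0,"ry":0,"rz":0},{"dx":0,"dy":0,"dz":0.004,"rx":0,"ry":0,"rz":0},{"dx":0,"dy":0,"dz":0.004,"rx":0,"ry":0,"rz":0}]'|grep -v rot; python3 -c "
from h import *
go([.4311,.1088,.0625],-.033)"
```

```text
time: 17.65
tool_pos: [0.4314, 0.1051, 0.072]
contact_force: [-2.0, 0.1, -1.7]
gripper_width: 0.251
grasp_force: 58.8
time: 17.95
tool_pos: [0.4317, 0.1048, 0.0702]
contact_force: [-0.1, 0.1, -1.7]
gripper_width: 0.251
grasp_force: 58.8
d [ 0.005  -0.001   0.0096] r [ 0.0004 -0.0001 -0.0004]
```

```bash
for k in 1; do python3 -m inch '[{"dx":0,"dy":0,"dz":0.004,"rx":0,"ry":0,"rz":0},{"dx":0,"dy":0,"dz":0.004,"rx":0,"ry":0,"rz":0}]'; python3 -m inch '[{"dx":0,"dy":0,"dz":0.002,"rx":0,"ry":0,"rz":0},{"dx":0,"dy":0,"dz":0.002,"rx":0,"ry":0,"rz":0}]'; python3 -m inch '[{"dx":0,"dy":0,"dz":0.0015,"rx":0,"ry":0,"rz":0},{"dx":0,"dy":0,"dz":0.0015,"rx":0,"ry":0,"rz":0}]';done|egrep 'pos|force'
```

```text
tool_pos: [0.4316, 0.1045, 0.0668]
contact_force: [0.0, -0.5, -1.1]
grasp_force: 58.8
tool_pos: [0.4315, 0.1044, 0.065]
contact_force: [-0.2, 0.2, -0.7]
grasp_force: 58.8
tool_pos: [0.4318, 0.1043, 0.0648]
contact_force: [-2.8, -1.8, 4.9]
grasp_force: 59.8
```

```bash
python3 -m inch '[{"dx":0,"dy":0,"dz":-0.0011,"rx":0,"ry":0,"rz":0},{"dx":0.0015,"dy":0,"dz":-0.0011,"rx":0,"ry":0,"rz":0},{"dx":0.003,"dy":0,"dz":-0.0011,"rx":0,"ry":0,"rz":0}]'|egrep 'pos|contact'; for k in 1; do python3 -m inch '[{"dx":0.0012,"dy":0,"dz":0,"rx":0,"ry":0,"rz":0},{"dx":0.0012,"dy":0,"dz":0,"rx":0,"ry":0,"rz":0}]'; python3 -c "
from h import *
print('mean',np.mean([state()['tool_pos'] for _ in range(1)],0))"; done|egrep 'pos|contact|mean'
python3 - <<'E'
from h import *
i=optics.camera_info("wrist");im=optics.grab_frame("wrist");np.savez("w7.npz",im=im,**i);cv2.imwrite("pics/w7.png",im[...,::-1])
E
```

```text
tool_pos: [0.432, 0.1067, 0.065]
contact_force: [-1.5, -1.5, 0.3]
tool_pos: [0.4319, 0.1078, 0.0649]
contact_force: [0.4, -1.1, 0.8]
mean [0.4319376  0.10784094 0.06490759]
```

View pics/w7.png

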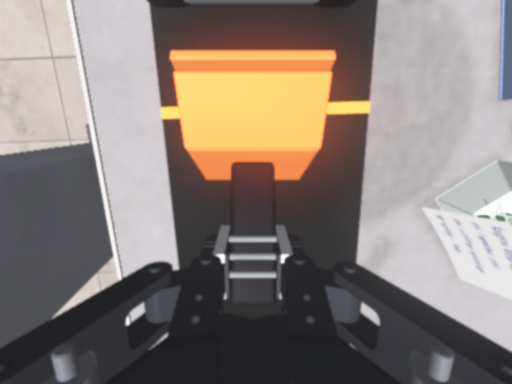

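The picture shows a problem. The yellow line is visible at row 108 where the jar should be, with only something dark at the top edge. The orange body at rows 50–180 is far too close to the camera. So the chock pitched nose-up in the grip and pushed the jar away. My 10 views are used up, so I'll measure numerically before mending this.

```bash
cat >> h.py <<'E'
def held(i,im,p,R,v0=(0,0.,.0785)):
    h=cv2.cvtColor(im,cv2.COLOR_RGB2HSV);m=cv2.inRange(h,(3,150,110),(26,255,255))
    n,l,st,_=cv2.connectedComponentsWithStats(m);m=(l==1+st[1:,4].argmax()).astype(np.uint8)
    m=cv2.morphologyEx(m,cv2.MORPH_OPEN,np.ones((9,9))).astype(float)
    def pts(P,v):
        u,t,hg=v;P=np.array(P,float);a_,b=P[:,1],P[:,2]-hg;c,s=np.cos(t),np.sin(t)
        q=np.c_[u+c*a_-s*b,P[:,0],-.019-(s*a_+c*b)]   # t>0: +y end (tool +x) up
        return R.apply(q)+p
    def f(q):
        v=np.array(q)/[100,1,100];return np.abs(hullmask(i,[pts(CHO[0],v)])*(1-hullmask(i,[pts(CHO[1],v)]))-m)[:230].sum()
    best=None
    for t0 in (-.6,0,.6,1.1):
        s=np.array([0,t0,v0[2]*100])
        r=minimize(f,s,method='Nelder-Mead',options=dict(initial_simplex=[s,s+[1,0,0],s+[0,.3,0],s+[0,0,1]],xatol=.01,fatol=1,maxiter=120))
        if best is None or r.fun<best.fun:best=r
    return best.x/[100,1,100],best.fun,m.sum()
E
python3 - <<'E'
from h import *
p,R=tool()
for f,pp in (("w7.npz",p),("w6.npz",np.array([.4283,.0998,.2212]))):
    d=np.load(f);i={k:d[k] for k in d.files};print(f,held(i,i['im'],pp,R))
for c in ("top","side"):
    optics.grab_frame(c);i=optics.camera_info(c)
    for n in ("jar","chock_center"):
        d=nets.outline_of(c,n)[:2]
        for x in d:
            m=x['pixels'];print(c,n,round(x['confidence'],2),np.round(x['bbox'],1),ray(i,x['bbox'][:2],.051).round(3))
            if n=="jar": v,fu=fit(i,m.astype(float),JAR,(.43,.26,-.03));print("  fit",v.round(4),fu,m.sum())
E
```

```text
w7.npz (array([ 0.00666667, -0.9       ,  0.08516667]), np.float64(2693.0), np.float64(2693.0))
w6.npz (array([ 0.0237703 , -0.35250342,  0.08441429]), np.float64(1864.4078431372548), np.float64(3417.0))
top jar 0.85 [170.4 189.6  29.   31.5] [0.424 0.277 0.051]
  fit [ 0.4365  0.2808 -0.0342] 70.48627450980392 885
top chock_center 0.57 [199.4 187.4  23.   15.6] [0.432 0.175 0.051]
top chock_center 0.47 [314.8 194.7  12.4  12.3] [ 0.408 -0.235  0.051]
side jar 0.62 [210.8 156.8  44.7  33.5] [0.437 0.287 0.051]
  fit [ 0.4303  0.2791 -0.451 ] 424.1725490196078 881
side chock_center 0.79 [232.3 172.6  33.6  35.4] [0.434 0.153 0.051]
```

```bash
sed -i 's/(3,150,110),(26,255,255)/(0,130,70),(30,255,255)/; s/np.ones((9,9))/np.ones((17,17))/' h.py
python3 - <<'E'
from h import *
p,R=tool()
for f,pp in (("w7.npz",p),("w6.npz",np.array([.4283,.0998,.2212]))):
    d=np.load(f);i={k:d[k] for k in d.files};im=i['im'];print(im[[60,85,120,140,165],252].tolist() if f[1]=='7' else im[[145,170,190,200],225].tolist())
    print(f,held(i,im,pp,R))
E
```

```text
[[253, 166, 93], [255, 219, 121], [255, 216, 119], [255, 210, 117], [114, 63, 55]]
w7.npz (array([0.00128971, 1.09544478, 0.07261616]), np.float64(2135.8235294117644), np.float64(18748.0))
[[252, 191, 113], [246, 146, 85], [254, 212, 121], [254, 211, 121]]
w6.npz (array([-0.0237277 ,  0.27125713,  0.08836291]), np.float64(1066.6352941176472), np.float64(7385.0))
```

The chock is pitched about 63° nose-up in the hand. The jar is still on the mat at y ≈ 0.28 with its yaw unchanged. To mend this I'll lift the chock, tilt the tool so the chock is level, set it down on the near end of the mat and re-roll the jar. After that I'll regrip the chock and carry it slowly.

```bash
python3 -m inch '[{"dx":0,"dy":0,"dz":-0.03,"rx":0,"ry":0,"rz":0},{"dx":-0.02,"dy":0,"dz":-0.08,"rx":0,"ry":0,"rz":0},{"dx":-0.05,"dy":0,"dz":-0.13,"rx":0,"ry":0,"rz":0},{"dx":-0.06,"dy":0,"dz":-0.15,"rx":0,"ry":0,"rz":0},{"dx":-0.06,"dy":0,"dz":-0.15,"rx":0,"ry":0,"rz":0}]'|egrep 'pos|contact|grasp'; python3 -m inch '[{"dx":0,"dy":0,"dz":0,"rx":0,"ry":-0.09,"rz":0},{"dx":0,"dy":0,"dz":0,"rx":0,"ry":-0.18,"rz":0},{"dx":0,"dy":0,"dz":0,"rx":0,"ry":-0.27,"rz":0},{"dx":0,"dy":0,"dz":0,"rx":0,"ry":-0.35,"rz":0},{"dx":0,"dy":0,"dz":0,"rx":0,"ry":-0.35,"rz":0}]'
python3 - <<'E'
from h import *
p,R=tool();i=optics.camera_info("wrist");im=optics.grab_frame("wrist");np.savez("w8.npz",im=im,**i)
print(held(i,im,p,R),R.as_matrix().round(3).tolist(),np.round(state()['joint_pos'],2))
E
```

```text
tool_pos: [0.4315, 0.0592, 0.1876]
contact_force: [-0.0, -0.2, -1.5]
grasp_force: 59.2
time: 20.4
tool_pos: [0.4277, 0.0619, 0.1802]
tool_rot: [0.178, 0.692, 0.673, -0.189]
contact_force: [0.1, -0.4, -3.5]
gripper_width: 0.251
grasp_force: 59.1
(array([-0.00417063,  1.09310355,  0.08018774]), np.float64(3042.6392156862744), np.float64(17101.0)) [[0.021, 1.0, -0.022], [0.864, -0.029, -0.502], [-0.502, -0.008, -0.865]] [ 0.28 -0.24  2.03 -0.5   1.53  0.37]
```

```bash
python3 -m inch '[{"dx":0,"dy":0,"dz":0,"rx":0,"ry":-0.09,"rz":0},{"dx":0,"dy":0,"dz":0,"rx":0,"ry":-0.18,"rz":0},{"dx":0,"dy":0,"dz":0,"rx":0,"ry":-0.27,"rz":0},{"dx":0,"dy":0,"dz":0,"rx":0,"ry":-0.27,"rz":0},{"dx":0,"dy":0,"dz":0,"rx":0,"ry":-0.27,"rz":0}]'|egrep 'time|pos|contact|grasp'
cat > h2.py <<'E'
from h import *
def tilted(dw):
    p,R=tool();print('tilt',np.degrees(np.arccos(-R.as_matrix()[2,2])).round(1),'pivot',(p-.019*R.as_matrix()[:,2]).round(4),'d',np.round(R.inv().apply(dw)/.8,4))
E
python3 - <<'E'
from h2 import *
p,R=tool();i=optics.camera_info("wrist");im=optics.grab_frame("wrist")
print(held(i,im,p,R),np.round(state()['joint_pos'],2));tilted([0,0,-.05])
E
```

```text
time: 20.95
tool_pos: [0.4296, 0.0595, 0.1838]
contact_force: [-0.5, 0.6, -1.5]
grasp_force: 59.2
(array([-0.00473437,  1.10704773,  0.08147414]), np.float64(2162.3843137254903), np.float64(18484.0)) [ 0.43 -0.04  1.98 -0.8   1.69  0.58]
tilt 53.1 pivot [0.4306 0.0745 0.1963] d [0.05   0.     0.0375]
```

```bash
python3 -m inch '[{"dx":0.03,"dy":0,"dz":0.0225,"rx":0,"ry":0,"rz":0},{"dx":0.065,"dy":0,"dz":0.0488,"rx":0,"ry":0,"rz":0},{"dx":0.09,"dy":0,"dz":0.0675,"rx":0,"ry":0,"rz":0},{"dx":0.1,"dy":0,"dz":0.075,"rx":0,"ry":0,"rz":0},{"dx":0.1,"dy":0,"dz":0.075,"rx":0,"ry":0,"rz":0}]'|egrep 'time|pos|contact'
for k in 1; do python3 -m inch '[{"dx":0.004,"dy":0,"dz":0.003,"rx":0,"ry":0,"rz":0},{"dx":0.004,"dy":0,"dz":0.003,"rx":0,"ry":0,"rz":0}]'; python3 -m inch '[{"dx":0.004,"dy":0,"dz":0.003,"rx":0,"ry":0,"rz":0},{"dx":0.004,"dy":0,"dz":0.003,"rx":0,"ry":0,"rz":0}]';done|egrep 'pos|contact';  python3 -c "
from h2 import *
tilted([0,0,-.05])"
```

```text
time: 21.5
tool_pos: [0.4298, 0.0588, 0.0847]
contact_force: [-0.1, 0.8, -1.0]
tool_pos: [0.4309, 0.0598, 0.082]
contact_force: [-0.2, -0.2, -2.0]
tool_pos: [0.4301, 0.0596, 0.0769]
contact_force: [-0.3, -0.3, -1.6]
tilt 53.3 pivot [0.4307 0.0749 0.0883] d [ 0.0501 -0.      0.0374]
```

```bash
for k in 1; do python3 -m inch '[{"dx":0.003,"dy":0,"dz":0.0022,"rx":0,"ry":0,"rz":0},{"dx":0.003,"dy":0,"dz":0.0022,"rx":0,"ry":0,"rz":0}]'; python3 -m inch '[{"dx":0.003,"dy":0,"dz":0.0022,"rx":0,"ry":0,"rz":0},{"dx":0.003,"dy":0,"dz":0.0022,"rx":0,"ry":0,"rz":0}]';done|egrep 'pos|contact';  python3 - <<'E'
from h2 import *
p,R=tool();i=optics.camera_info("wrist");im=optics.grab_frame("wrist")
print(held(i,im,p,R));tilted([0,0,-.05])
E
```

```text
tool_pos: [0.4304, 0.0597, 0.0742]
contact_force: [0.9, -0.4, -0.1]
tool_pos: [0.4309, 0.0599, 0.0738]
contact_force: [-3.3, 4.2, 12.2]
(array([0.0019388 , 1.09747012, 0.07314414]), np.float64(2888.2901960784316), np.float64(19116.0))
tilt 53.5 pivot [0.4314 0.0751 0.0851] d [ 0.0502 -0.0001  0.0372]
```

```bash
python3 -m inch '[{"dx":0,"dy":0,"dz":0,"rx":0,"ry":0,"rz":0},{"dx":0,"dy":0,"dz":0,"rx":0,"ry":0,"rz":0},{"dx":0,"dy":0,"dz":0,"rx":0,"ry":0,"rz":0},{"dx":0,"dy":0,"dz":0,"rx":0,"ry":0,"rz":0}]' 0.2|egrep 'pos|contact'; python3 -m inch '[{"dx":0,"dy":0,"dz":-0.04,"rx":0,"ry":0,"rz":0},{"dx":0,"dy":0,"dz":-0.08,"rx":0,"ry":0,"rz":0},{"dx":-0.05,"dy":0,"dz":-0.12,"rx":0,"ry":0.05,"rz":0},{"dx":-0.1,"dy":0,"dz":-0.14,"rx":0,"ry":0.13,"rz":0},{"dx":-0.12,"dy":0,"dz":-0.14,"rx":0,"ry":0.22,"rz":0}]'|egrep 'pos|contact'; python3 -m inch '[{"dx":0,"dy":0,"dz":0,"rx":0,"ry":0.09,"rz":0},{"dx":0,"dy":0,"dz":0,"rx":0,"ry":0.18,"rz":0},{"dx":0,"dy":0,"dz":0,"rx":0,"ry":0.27,"rz":0},{"dx":0,"dy":0,"dz":0,"rx":0,"ry":0.36,"rz":0},{"dx":0,"dy":0,"dz":0,"rx":0,"ry":0.4,"rz":0}]' -0.5|egrep 'time|pos|contact'
python3 - <<'E'
from h import *
go([.432,.2,.2],-.031);print(tool()[1].as_matrix().round(3).tolist())
optics.grab_frame("top");i=optics.camera_info("top");d=nets.outline_of("top","chock_center")[0];m=d['pixels'].astype(float);print(d['confidence'],d['bbox'],fit(i,m,CHO,(.43,.075,-.03)),m.sum())
optics.grab_frame("side");i=optics.camera_info("side");d=nets.outline_of("side","chock_center")[0];m=d['pixels'].astype(float);print(d['confidence'],d['bbox'],fit(i,m,CHO,(.43,.075,-.03)),m.sum())
E
```

```text
tool_pos: [0.4297, 0.0594, 0.0705]
contact_force: [0.1, -1.3, 0.3]
tool_pos: [0.4333, 0.0932, 0.2194]
contact_force: [0.8, 0.1, 0.1]
time: 23.75
tool_pos: [0.4312, 0.0908, 0.2154]
contact_force: [0.2, -0.5, 0.4]
d [ 0.1364 -0.0041  0.0197] r [ 0.0013 -0.0022 -0.0037]
[[0.037, 0.999, 0.002], [0.999, -0.037, 0.003], [0.003, 0.002, -1.0]]
0.68 [222.2, 186.8, 27.5, 12.5] (array([ 0.44403035,  0.10114455, -0.00492284]), np.float64(331.39607843137253)) 191.0
0.59 [246.4, 186.7, 40.4, 42.4] (array([ 0.43379379,  0.08556849, -0.06865318]), np.float64(58.27450980392156)) 741.0
```

The side-camera fit (residual 58 of 741 px) has the chock standing upright at (0.434, 0.086), clear of the jar's final place. Now to measure the jar close up.

```bash
python3 -m inch '[{"dx":0.05,"dy":-0.004,"dz":0,"rx":0,"ry":-0.002,"rz":-0.003},{"dx":0.11,"dy":-0.004,"dz":0.03,"rx":0,"ry":-0.002,"rz":-0.003},{"dx":0.149,"dy":-0.004,"dz":0.07,"rx":0.001,"ry":-0.002,"rz":-0.003},{"dx":0.149,"dy":-0.004,"dz":0.07,"rx":0.001,"ry":-0.002,"rz":-0.003},{"dx":0.149,"dy":-0.004,"dz":0.07,"rx":0.001,"ry":-0.002,"rz":-0.003}]'|egrep 'time|pos|contact'; sed -i 's#"wl.npz"#"wl.npz"#' m2.py; python3 m2.py .434
```

```text
time: 24.45
tool_pos: [0.4308, 0.2121, 0.1573]
contact_force: [-0.7, -0.5, 0.4]
[0.431812   0.21160762 0.15873163]
[[58, 170, 225, 244, 254, 264, 290, 299], [58, 170, 236, 238, 244, 270, 283, 285], [58, 170, 225, 247, 253, 274, 275, 276, 290, 298, 311, 314]] [18, 26, 186, 208, 309, 334]
yaw -0.02571089632004969 y 0.2786750331315384
[[  0.4036   0.2795  58.5    170.5     21.4475]
 [  0.4247   0.2789  58.5    170.5     21.5652]
 [  0.4457   0.2784  58.5    170.5     21.5437]]
```

```bash
python3 -m inch '[{"dx":0.05,"dy":0.003,"dz":0,"rx":0,"ry":0,"rz":0},{"dx":0.109,"dy":0.005,"dz":0.03,"rx":0,"ry":0,"rz":0},{"dx":0.109,"dy":0.005,"dz":0.06,"rx":0,"ry":0,"rz":0},{"dx":0.109,"dy":0.005,"dz":0.071,"rx":0,"ry":0,"rz":0},{"dx":0.109,"dy":0.005,"dz":0.075,"rx":0,"ry":0,"rz":0}]'|egrep 'time|pos|contact'; python3 -m inch '[{"dx":0,"dy":0,"dz":0.0015,"rx":0,"ry":0,"rz":0},{"dx":0,"dy":0,"dz":0.0015,"rx":0,"ry":0,"rz":0}]'|egrep 'time|pos|contact'
```

```text
time: 25.0
tool_pos: [0.4385, 0.2971, 0.0982]
contact_force: [-0.7, -0.5, -0.7]
time: 25.2
tool_pos: [0.4395, 0.2976, 0.0987]
contact_force: [-0.2, 0.7, -0.4]
```

```bash
python3 -m inch '[{"dx":0,"dy":0,"dz":0.0015,"rx":0,"ry":0,"rz":0},{"dx":0,"dy":0,"dz":0.0015,"rx":0,"ry":0,"rz":0}]'|egrep 'time|pos|contact'
```

```text
time: 25.4
tool_pos: [0.439, 0.2979, 0.0969]
contact_force: [-0.0, 0.3, -0.5]
```

```bash
python3 -m inch '[{"dx":0,"dy":0,"dz":0.0015,"rx":0,"ry":0,"rz":0},{"dx":0,"dy":0,"dz":0.0015,"rx":0,"ry":0,"rz":0}]'|egrep 'time|pos|contact'; python3 -m inch '[{"dx":0,"dy":0,"dz":0.001,"rx":0,"ry":0,"rz":0},{"dx":0,"dy":0,"dz":0.001,"rx":0,"ry":0,"rz":0}]'|egrep 'time|pos|contact'
```

```text
time: 25.6
tool_pos: [0.439, 0.2983, 0.0956]
contact_force: [-0.8, 0.7, 1.3]
time: 25.8
tool_pos: [0.439, 0.2987, 0.0953]
contact_force: [-0.9, 0.9, 5.7]
```

```bash
python3 -m inch '[{"dx":-0.006,"dy":0,"dz":0.0004,"rx":0,"ry":0,"rz":0},{"dx":-0.0135,"dy":0,"dz":-0.0002,"rx":0,"ry":0,"rz":0},{"dx":-0.0235,"dy":0,"dz":-0.0005,"rx":0,"ry":0,"rz":0}]'|egrep 'time|pos|contact'; python3 -m inch '[{"dx":-0.0125,"dy":0,"dz":0,"rx":0,"ry":0,"rz":0},{"dx":-0.025,"dy":0,"dz":0,"rx":0,"ry":0,"rz":0},{"dx":-0.0375,"dy":0,"dz":0,"rx":0,"ry":0,"rz":0},{"dx":-0.0475,"dy":0,"dz":0,"rx":0,"ry":0,"rz":0},{"dx":-0.057,"dy":0,"dz":0,"rx":0,"ry":0,"rz":0}]'|egrep 'time|pos|contact'
python3 -m inch '[{"dx":-0.01,"dy":0,"dz":0.0003,"rx":0,"ry":0,"rz":0},{"dx":-0.0165,"dy":0,"dz":0.0008,"rx":0,"ry":0,"rz":0},{"dx":-0.019,"dy":0,"dz":0.001,"rx":0,"ry":0,"rz":0},{"dx":-0.019,"dy":0,"dz":0.001,"rx":0,"ry":0,"rz":0},{"dx":-0.019,"dy":0,"dz":0.001,"rx":0,"ry":0,"rz":0}]'|egrep 'time|pos|contact'
```

```text
time: 26.1
tool_pos: [0.4385, 0.2802, 0.0967]
contact_force: [-3.2, 0.7, 10.9]
time: 26.6
tool_pos: [0.437, 0.2339, 0.0965]
contact_force: [-3.2, -0.0, 8.3]
time: 27.1
tool_pos: [0.4364, 0.2185, 0.0951]
contact_force: [-3.1, -1.0, 6.8]
```

```bash
python3 -m inch '[{"dx":0,"dy":0,"dz":-0.008,"rx":0,"ry":0,"rz":0},{"dx":0,"dy":0,"dz":-0.03,"rx":0,"ry":0,"rz":0},{"dx":0.049,"dy":0,"dz":-0.03,"rx":0,"ry":0,"rz":0},{"dx":0.049,"dy":0,"dz":-0.01,"rx":0,"ry":0,"rz":0},{"dx":0.049,"dy":0,"dz":-0.003,"rx":0,"ry":0,"rz":0}]'|egrep 'time|pos|contact'; python3 -m inch '[{"dx":0,"dy":0,"dz":0.0015,"rx":0,"ry":0,"rz":0},{"dx":0,"dy":0,"dz":0.0025,"rx":0,"ry":0,"rz":0},{"dx":0,"dy":0,"dz":0.0025,"rx":0,"ry":0,"rz":0}]'|egrep 'time|pos|contact'
```

```text
time: 27.6
tool_pos: [0.4364, 0.2579, 0.095]
contact_force: [-0.4, -0.5, 8.3]
time: 27.9
tool_pos: [0.4367, 0.2578, 0.0951]
contact_force: [-4.8, 1.0, 7.2]
```

```bash
python3 -m inch '[{"dx":-0.006,"dy":0,"dz":0,"rx":0,"ry":0,"rz":0},{"dx":-0.0135,"dy":0,"dz":-0.0006,"rx":0,"ry":0,"rz":0},{"dx":-0.0235,"dy":0,"dz":-0.0009,"rx":0,"ry":0,"rz":0}]'|egrep 'time|pos|contact'; python3 -m inch '[{"dx":-0.0125,"dy":0,"dz":0,"rx":0,"ry":0,"rz":0},{"dx":-0.025,"dy":0,"dz":0,"rx":0,"ry":0,"rz":0},{"dx":-0.0375,"dy":0,"dz":0,"rx":0,"ry":0,"rz":0},{"dx":-0.0475,"dy":0,"dz":0,"rx":0,"ry":0,"rz":0},{"dx":-0.057,"dy":0,"dz":0,"rx":0,"ry":0,"rz":0}]'|egrep 'time|pos|contact'
python3 -m inch '[{"dx":-0.006,"dy":0,"dz":0.0002,"rx":0,"ry":0,"rz":0},{"dx":-0.009,"dy":0,"dz":0.0004,"rx":0,"ry":0,"rz":0},{"dx":-0.009,"dy":0,"dz":0.0004,"rx":0,"ry":0,"rz":0},{"dx":-0.009,"dy":0,"dz":0.0004,"rx":0,"ry":0,"rz":0}]'|egrep 'time|pos|contact'
```

```text
time: 28.2
tool_pos: [0.4361, 0.2391, 0.0966]
contact_force: [-6.6, 0.9, 11.1]
time: 28.7
tool_pos: [0.4347, 0.1929, 0.0966]
contact_force: [-5.6, 0.5, 9.4]
time: 29.1
tool_pos: [0.4346, 0.1856, 0.0961]
contact_force: [-5.8, -0.5, 9.8]
```

```bash
python3 -m inch '[{"dx":0,"dy":0,"dz":-0.01,"rx":0,"ry":0,"rz":0},{"dx":0,"dy":0,"dz":-0.04,"rx":0,"ry":0,"rz":0},{"dx":-0.04,"dy":0,"dz":-0.08,"rx":0,"ry":0,"rz":0},{"dx":-0.069,"dy":0,"dz":-0.08,"rx":0,"ry":0,"rz":0},{"dx":-0.069,"dy":0,"dz":-0.08,"rx":0,"ry":0,"rz":0}]'|egrep 'time|pos|contact'; python3 m2.py .434
cat > l.py <<'E'
from h import *
d=np.load("wl.npz");i={k:d[k] for k in d.files};im=i['im']
h=cv2.cvtColor(im,cv2.COLOR_RGB2HSV);m=cv2.inRange(h,(18,90,90),(35,255,255));m[:60]=0;m[220:]=0;m[:,:310]=0;m[:,350:]=0
r,c=np.where(m);print(len(r),r.min(),r.max(),c.min(),c.max());print("line",ray(i,(c.mean(),r.mean()),.003))
E
python3 l.py
```

```text
time: 29.6
tool_pos: [0.4343, 0.1292, 0.1603]
contact_force: [0.1, -0.4, 0.2]
[0.43368607 0.1301624  0.15930382]
[[54, 165, 167, 169, 172, 196, 224, 243, 254, 263, 290, 299], [54, 168, 174, 196, 213, 215, 226, 227, 229, 231, 234, 235, 312, 317], [54, 165, 169, 245, 253, 263, 291, 299]] [177, 199, 298, 328]
yaw -0.18244171360970204 y 0.18664928419400867
[[4.08100e-01 2.00800e-01 5.45000e+01 1.65500e+02 2.10803e+01]
 [4.28700e-01 1.85800e-01 5.45000e+01 1.96500e+02 2.77006e+01]
 [4.50200e-01 1.85100e-01 5.45000e+01 1.96500e+02 2.76721e+01]]
78 127 135 320 328
line [0.51288352 0.17962403 0.003     ]
```

```bash
python3 -m inch '[{"dx":0.05,"dy":0,"dz":0,"rx":0,"ry":0,"rz":0},{"dx":0.099,"dy":0,"dz":0.03,"rx":0,"ry":0,"rz":0},{"dx":0.099,"dy":0,"dz":0.06,"rx":0,"ry":0,"rz":0},{"dx":0.099,"dy":0,"dz":0.072,"rx":0,"ry":0,"rz":0},{"dx":0.099,"dy":0,"dz":0.0765,"rx":0,"ry":0,"rz":0}]'|egrep 'time|pos|contact'; python3 -m inch '[{"dx":0,"dy":0,"dz":0.001,"rx":0,"ry":0,"rz":0},{"dx":0,"dy":0,"dz":0.002,"rx":0,"ry":0,"rz":0},{"dx":0,"dy":0,"dz":0.002,"rx":0,"ry":0,"rz":0}]'|egrep 'time|pos|contact'
```

```text
time: 30.15
tool_pos: [0.4341, 0.2104, 0.0966]
contact_force: [-9.3, -0.0, 14.3]
time: 30.45
tool_pos: [0.4358, 0.2101, 0.0968]
contact_force: [-2.2, -0.5, 5.0]
```

```bash
python3 -m inch '[{"dx":-0.004,"dy":0,"dz":0.0006,"rx":0,"ry":0,"rz":0},{"dx":-0.013,"dy":0,"dz":0.0006,"rx":0,"ry":0,"rz":0},{"dx":-0.025,"dy":0,"dz":0.0006,"rx":0,"ry":0,"rz":0}]'|egrep 'time|pos|contact';python3 -m inch '[{"dx":-0.01,"dy":0,"dz":0,"rx":0,"ry":0,"rz":0},{"dx":-0.018,"dy":0,"dz":0,"rx":0,"ry":0,"rz":0},{"dx":-0.0225,"dy":0,"dz":0,"rx":0,"ry":0,"rz":0},{"dx":-0.024,"dy":0,"dz":0,"rx":0,"ry":0,"rz":0},{"dx":-0.024,"dy":0,"dz":0,"rx":0,"ry":0,"rz":0}]'|egrep 'time|pos|contact'; python3 -m inch '[{"dx":0,"dy":0,"dz":0,"rx":0,"ry":0,"rz":0},{"dx":0,"dy":0,"dz":-0.02,"rx":0,"ry":0,"rz":0},{"dx":0,"dy":0,"dz":-0.08,"rx":0,"ry":0,"rz":0},{"dx":-0.055,"dy":0,"dz":-0.1,"rx":0,"ry":0,"rz":0},{"dx":-0.08,"dy":0,"dz":-0.1,"rx":0,"ry":0,"rz":0}]'|egrep 'time|pos|contact'
python3 - <<'E'
from h import *
i=optics.camera_info("wrist");im=optics.grab_frame("wrist");np.savez("wl.npz",im=im,**i);print(tool()[0])
im=im.copy();h=cv2.cvtColor(im,cv2.COLOR_RGB2HSV);im[h[...,1]>90]=0
V=im.max(2);print([np.where(np.diff((V[:,c]>110).astype(int)))[0].tolist() for c in (225,252,280)])
s,k,o=axis(i,im,range(222,286,6),10,172);print("yaw",s,"y",np.polyval(k,.434));print(o[::3].round(4))
d=nets.outline_of("wrist","chock_center");
if d:
    m=d[0]['pixels'].astype(float);print(d[0]['confidence'],d[0]['bbox'])
E
python3 l.py
```

```text
time: 30.75
tool_pos: [0.4352, 0.1901, 0.0969]
contact_force: [-4.5, -0.0, 7.9]
time: 31.25
tool_pos: [0.4346, 0.1705, 0.0968]
contact_force: [-5.5, -0.5, 6.6]
time: 31.75
tool_pos: [0.4352, 0.1056, 0.1802]
contact_force: [1.0, -0.1, 0.1]
[0.43427323 0.10375154 0.17825389]
[[56, 158, 225, 240, 254, 262, 291, 313], [56, 158, 195, 202, 209, 214, 287, 317], [56, 159, 225, 242, 254, 263, 291, 313]]
yaw -0.03254414063511252 y 0.17917055499053156
[[  0.4094   0.1795  56.5    159.5     19.5203]
 [  0.4265   0.1795  56.5    158.5     19.3954]
 [  0.4436   0.179   56.5    158.5     19.4081]
 [  0.4607   0.178   56.5    159.5     19.5585]]
0.69 [249.9, 196.3, 55.4, 74.5]
93 105 113 313 323
line [0.51212331 0.17948391 0.003     ]
```

Jar is back at y = 0.179, under 1 mm from the line. The chock only needs about 20 mm more, so I'll take a close look and regrip it low on the grip.

```bash
python3 -m inch '[{"dx":-0.04,"dy":0,"dz":0,"rx":0,"ry":0,"rz":0},{"dx":-0.09,"dy":0,"dz":0,"rx":0,"ry":0,"rz":0},{"dx":-0.11,"dy":0,"dz":0,"rx":0,"ry":0,"rz":0},{"dx":-0.11,"dy":0,"dz":0,"rx":0,"ry":0,"rz":0}]' 0|egrep 'time|pos|contact'
python3 - <<'E'
from h import *
i=optics.camera_info("wrist");im=optics.grab_frame("wrist");np.savez("w9.npz",im=im,**i);print(tool()[0])
d=nets.outline_of("wrist","chock_center")[0];m=d['pixels'].astype(float);v,f=fit(i,m,CHO,(.434,.086,-.05));print(d['confidence'],d['bbox'],v,f,m.sum())
h=cv2.cvtColor(im,cv2.COLOR_RGB2HSV);mm=cv2.inRange(h,(0,130,70),(30,255,255));print(mm.sum()/255)
go([v[0],v[1],.13],v[2])
E
```

```text
time: 32.25
tool_pos: [0.4301, 0.0181, 0.1755]
contact_force: [-0.1, 0.5, 0.8]
[0.43013132 0.01906232 0.17549403]
0.78 [254.3, 113.0, 60.4, 102.1] [ 0.43201538  0.08664967 -0.03724784] 110.88235294117646 5884.0
4640.0
d [ 0.0839 -0.0001  0.0567] r [-0.0015  0.0015  0.0045]
```

```bash
python3 -m inch '[{"dx":0.04,"dy":0,"dz":0,"rx":0,"ry":0,"rz":0.004},{"dx":0.084,"dy":0,"dz":0.03,"rx":0,"ry":0,"rz":0.004},{"dx":0.084,"dy":0,"dz":0.056,"rx":0,"ry":0,"rz":0.004},{"dx":0.084,"dy":0,"dz":0.056,"rx":0,"ry":0,"rz":0.004},{"dx":0.084,"dy":0,"dz":0.056,"rx":0,"ry":0,"rz":0.004}]'|egrep 'time|pos|contact'; python3 -c "
from h import *
go([.432,.0866,.046],-.037)"
```

```text
time: 32.85
tool_pos: [0.4319, 0.087, 0.1308]
contact_force: [0.6, -0.2, -0.1]
d [-0.0002  0.0005  0.106 ] r [-0.0018  0.002   0.0017]
```

```bash
python3 -m inch '[{"dx":0,"dy":0,"dz":0.04,"rx":-0.0015,"ry":0.0015,"rz":0.001},{"dx":0,"dy":0,"dz":0.08,"rx":-0.0015,"ry":0.0015,"rz":0.001},{"dx":0,"dy":0,"dz":0.1,"rx":-0.0015,"ry":0.0015,"rz":0.001},{"dx":0,"dy":0,"dz":0.106,"rx":-0.0015,"ry":0.0015,"rz":0.001},{"dx":0,"dy":0,"dz":0.106,"rx":-0.0015,"ry":0.0015,"rz":0.001}]'|egrep 'time|pos|contact'; python3 -m inch '[{"dx":0,"dy":0,"dz":0,"rx":0,"ry":0,"rz":0},{"dx":0,"dy":0,"dz":0,"rx":0,"ry":0,"rz":0},{"dx":0,"dy":0,"dz":0,"rx":0,"ry":0,"rz":0},{"dx":0,"dy":0,"dz":0,"rx":0,"ry":0,"rz":0},{"dx":0,"dy":0,"dz":0,"rx":0,"ry":0,"rz":0}]' -1|egrep 'time|pos|contact|gr'; python3 -c "
from h import *
print(tool()[0])
go([.4318,.103,.049],-.033)"
```

```text
time: 33.35
tool_pos: [0.4327, 0.0858, 0.0469]
contact_force: [0.5, 0.7, 0.4]
time: 33.85
tool_pos: [0.4334, 0.0859, 0.048]
contact_force: [-1.8, -0.1, 5.7]
gripper_width: 0.251
grasp_force: 61.3
[0.43344282 0.08593627 0.04797721]
d [ 0.0212 -0.0028 -0.0013] r [ 0.0024  0.0005 -0.0028]
```

```bash
python3 -m inch '[{"dx":0,"dy":0,"dz":-0.003,"rx":0,"ry":0,"rz":0},{"dx":0,"dy":0,"dz":-0.005,"rx":0,"ry":0,"rz":0},{"dx":0.004,"dy":-0.001,"dz":-0.005,"rx":0,"ry":0,"rz":-0.001},{"dx":0.01,"dy":-0.002,"dz":-0.005,"rx":0,"ry":0,"rz":-0.003}]'|egrep 'time|pos|contact|gr'; python3 -m inch '[{"dx":0.006,"dy":0,"dz":0,"rx":0,"ry":0,"rz":0},{"dx":0.01,"dy":0,"dz":0,"rx":0,"ry":0,"rz":0},{"dx":0.01,"dy":0,"dz":0,"rx":0,"ry":0,"rz":0}]'|egrep 'time|pos|contact|gr';  python3 -m inch '[{"dx":0,"dy":0,"dz":0.002,"rx":0,"ry":0,"rz":0},{"dx":0,"dy":0,"dz":0.004,"rx":0,"ry":0,"rz":0},{"dx":0,"dy":0,"dz":0.004,"rx":0,"ry":0,"rz":0}]'|egrep 'time|pos|contact|gr'
python3 - <<'E'
from h import *
p,R=tool();i=optics.camera_info("wrist");im=optics.grab_frame("wrist");np.savez("w10.npz",im=im,**i);print(p,held(i,im,p,R,(0,0,.06)))
im=im.copy();h=cv2.cvtColor(im,cv2.COLOR_RGB2HSV);im[h[...,1]>90]=0
V=im.max(2);print([np.where(np.diff((V[:,c]>110).astype(int)))[0].tolist() for c in (200,252,300)])
E
```

```text
time: 34.25
tool_pos: [0.4304, 0.0942, 0.0499]
contact_force: [-0.3, 0.2, -1.6]
gripper_width: 0.247
grasp_force: 60.1
time: 34.55
tool_pos: [0.4309, 0.1025, 0.0501]
contact_force: [-0.2, -0.2, -1.3]
gripper_width: 0.247
grasp_force: 60.1
time: 34.85
tool_pos: [0.4313, 0.1021, 0.0481]
contact_force: [-4.8, -0.1, 6.7]
gripper_width: 0.252
grasp_force: 61.1
[0.4312534  0.10205642 0.04809511] (array([ 0.01, -1.2 ,  0.07]), np.float64(795.0), np.float64(834.0))
[[190], [189, 232, 235, 239, 242, 248, 250], [189]]
```

```bash
cat > t.py <<'E'
from h import *
from scipy.optimize import brentq
i=optics.camera_info("wrist");im=optics.grab_frame("wrist").copy();p,_=tool()
h=cv2.cvtColor(im,cv2.COLOR_RGB2HSV);im[h[...,1]>90]=0;V=im.max(2).astype(float);C=-i['R'].T@i['t'];o=[]
for c in range(205,300,5):
    r=np.where(V[100:225,c]>110)[0].max()+100; a_,b=V[r,c],V[r+1,c]; r=r+(a_-110)/max(a_-b,1)
    d=ray(i,(c,r),0.)-C; d2=d[1:]/np.hypot(*d[1:]); n=np.array([d2[1],-d2[0]])  # dist of axis from ray in yz
    f=lambda y:abs((np.array([y,.051])-C[1:])@n)-.046
    q=C+d*(.051-C[2])/d[2]
    o.append((q[0],brentq(f,q[1]+.005,q[1]+.15)))
o=np.array(o);k=np.polyfit(o[:,0],o[:,1],1);print("jar y",np.polyval(k,.4325).round(5),np.median(o[:,1]).round(5),"yaw",k[0].round(4),"tcp",p.round(4),state()['contact_force'].round(1) if hasattr(state()['contact_force'],'round') else state()['contact_force'])
E
python3 t.py; python3 -m inch '[{"dx":0,"dy":0,"dz":-0.0016,"rx":0,"ry":0,"rz":0},{"dx":0.0015,"dy":0,"dz":-0.0016,"rx":0,"ry":0,"rz":0},{"dx":0.003,"dy":0,"dz":-0.0016,"rx":0,"ry":0,"rz":0},{"dx":0.003,"dy":0,"dz":-0.0016,"rx":0,"ry":0,"rz":0}]'|egrep 'contact'; python3 t.py; python3 -m inch '[{"dx":0.0012,"dy":0,"dz":0,"rx":0,"ry":0,"rz":0},{"dx":0.0012,"dy":0,"dz":0,"rx":0,"ry":0,"rz":0}]'|egrep 'contact'; python3 t.py
```

```text
jar y 0.17983 0.17987 yaw -0.0295 tcp [0.4313 0.1021 0.0481] [-4.1  0.8  7.9]
contact_force: [-0.0, 0.8, -1.2]
jar y 0.17974 0.17979 yaw -0.0294 tcp [0.4311 0.1045 0.0481] [-0.   1.  -1.1]
contact_force: [0.0, -0.4, -1.8]
jar y 0.17972 0.17975 yaw -0.0324 tcp [0.431  0.1054 0.0481] [ 0.5  0.3 -2.3]
```

```bash
python3 -m inch '[{"dx":0.001,"dy":0,"dz":0,"rx":0,"ry":0,"rz":0},{"dx":0.001,"dy":0,"dz":0,"rx":0,"ry":0,"rz":0}]'|egrep 'contact'; python3 t.py; python3 -m inch '[{"dx":0.0008,"dy":0,"dz":0,"rx":0,"ry":0,"rz":0},{"dx":0.0008,"dy":0,"dz":0,"rx":0,"ry":0,"rz":0}]'|egrep 'contact'; python3 t.py
```

```text
contact_force: [0.2, 0.1, -0.6]
jar y 0.18151 0.18157 yaw -0.0295 tcp [0.4311 0.1062 0.0482] [ 0.1  0.5 -1.6]
contact_force: [-0.0, 0.3, -1.8]
jar y 0.1816 0.18165 yaw -0.0294 tcp [0.4312 0.1069 0.0483] [ 0.  -0.4 -1.3]
```

The jar moved only 1.8 mm on contact. I'll set the chock down here, release it, and roll the jar back about 1 mm with the fingertips so it rests against the ramp on the line.

```bash
python3 -m inch '[{"dx":0,"dy":0,"dz":0.0008,"rx":0,"ry":0,"rz":0},{"dx":0,"dy":0,"dz":0.0012,"rx":0,"ry":0,"rz":0},{"dx":0,"dy":0,"dz":0.0012,"rx":0,"ry":0,"rz":0}]'|egrep 'contact|pos'; python3 t.py;  python3 -m inch '[{"dx":0,"dy":0,"dz":0,"rx":0,"ry":0,"rz":0},{"dx":0,"dy":0,"dz":0,"rx":0,"ry":0,"rz":0},{"dx":0,"dy":0,"dz":0,"rx":0,"ry":0,"rz":0}]' 0|egrep 'contact|pos|width'; python3 -m inch '[{"dx":0,"dy":0,"dz":-0.02,"rx":0,"ry":0,"rz":0},{"dx":0,"dy":0,"dz":-0.06,"rx":0,"ry":0,"rz":0},{"dx":0,"dy":0,"dz":-0.12,"rx":0,"ry":0,"rz":0},{"dx":-0.04,"dy":0,"dz":-0.17,"rx":0,"ry":0,"rz":0},{"dx":-0.08,"dy":0,"dz":-0.17,"rx":0,"ry":0,"rz":0}]'|egrep 'time|contact|pos';python3 - <<'E'
from h import *
i=optics.camera_info("wrist");im=optics.grab_frame("wrist");np.savez("wl.npz",im=im,**i);print(tool()[0])
d=nets.outline_of("wrist","chock_center")[0];m=d['pixels'].astype(float);v,f=fit(i,m,CHO,(.431,.107,-.03));print(d['confidence'],d['bbox'],v,f,m.sum())
E
```

```text
tool_pos: [0.4313, 0.1068, 0.0481]
contact_force: [-3.4, -1.3, 4.8]
jar y 0.18161 0.18165 yaw -0.0293 tcp [0.4313 0.1068 0.0481] [-3.8  0.2  6.5]
tool_pos: [0.4313, 0.1068, 0.0473]
contact_force: [0.1, 0.6, 0.3]
gripper_width: 0.496
time: 37.3
tool_pos: [0.4327, 0.0425, 0.1905]
contact_force: [1.4, -0.1, -0.2]
[0.4312475  0.03860213 0.18769926]
0.58 [247.9, 127.8, 61.9, 72.8] [ 0.43119296  0.08710872 -0.01385076] 1059.4745098039216 4071.0
```

```bash
python3 -m inch '[{"dx":0.05,"dy":0,"dz":0,"rx":0,"ry":0,"rz":0},{"dx":0.11,"dy":0.001,"dz":0,"rx":0,"ry":0,"rz":0},{"dx":0.174,"dy":0.002,"dz":0.02,"rx":0,"ry":0,"rz":0},{"dx":0.174,"dy":0.002,"dz":0.06,"rx":0,"ry":0,"rz":0},{"dx":0.174,"dy":0.002,"dz":0.09,"rx":0,"ry":0,"rz":0}]' -0.5|egrep 'time|contact|pos|width';python3 -m inch '[{"dx":0,"dy":0,"dz":0.008,"rx":0,"ry":0,"rz":0},{"dx":0,"dy":0,"dz":0.013,"rx":0,"ry":0,"rz":0},{"dx":0,"dy":0,"dz":0.013,"rx":0,"ry":0,"rz":0}]'|egrep 'time|contact|pos|width'; sed 's/\[100:225,c\]/[60:225,c]/;s/max()+100/max()+60/' t.py>t2.py; python3 -c "
from h import *
im=optics.grab_frame('wrist').copy();h=cv2.cvtColor(im,cv2.COLOR_RGB2HSV);im[h[...,1]>90]=0;V=im.max(2);print([np.where(np.diff((V[:,c]>110).astype(int)))[0].tolist() for c in (225,252,280)])"
```

```text
time: 37.9
tool_pos: [0.4338, 0.184, 0.1089]
contact_force: [-0.2, 0.9, -0.4]
gripper_width: 0.255
time: 38.2
tool_pos: [0.4354, 0.1819, 0.1011]
contact_force: [-0.5, 0.6, 0.1]
gripper_width: 0.245
[[150, 245, 253, 263, 290, 298], [150, 276, 297, 299, 304, 306, 312, 314], [150, 247, 253, 264, 291, 298]]
```

```bash
sed "s/r=np.where(V\[100:225,c\]>110)\[0\].max()+100; a_,b=V\[r,c\],V\[r+1,c\]; r=r+(a_-110)\/max(a_-b,1)/r=np.where(V[110:225,c]>110)[0].min()+110; a_,b=V[r,c],V[r-1,c]; r=r-(a_-110)\/max(a_-b,1)/;s/q\[1\]+.005,q\[1\]+.15/q[1]-.15,q[1]-.005/" t.py > t3.py; python3 t3.py; python3 -m inch '[{"dx":0,"dy":0,"dz":0.003,"rx":0,"ry":0,"rz":0},{"dx":0,"dy":0,"dz":0.004,"rx":0,"ry":0,"rz":0},{"dx":0,"dy":0,"dz":0.004,"rx":0,"ry":0,"rz":0}]'|egrep 'contact|pos'; python3 -m inch '[{"dx":0,"dy":0,"dz":0.0015,"rx":0,"ry":0,"rz":0},{"dx":0,"dy":0,"dz":0.0015,"rx":0,"ry":0,"rz":0}]'|egrep 'contact|pos';python3 t3.py
```

```text
jar y 0.18082 0.1807 yaw -0.0304 tcp [0.4362 0.182  0.1022] [ 0.9 -1.1 -0.8]
tool_pos: [0.4354, 0.1818, 0.0979]
contact_force: [0.2, 0.4, -0.3]
tool_pos: [0.4355, 0.182, 0.097]
contact_force: [-1.0, 0.8, 3.8]
jar y 0.18086 0.18078 yaw -0.0342 tcp [0.4356 0.1821 0.097 ] [-0.2  0.3  3.6]
```

```bash
python3 -m inch '[{"dx":-0.0012,"dy":0,"dz":0.0003,"rx":0,"ry":0,"rz":0},{"dx":-0.002,"dy":0,"dz":0.0003,"rx":0,"ry":0,"rz":0},{"dx":-0.002,"dy":0,"dz":0.0003,"rx":0,"ry":0,"rz":0}]'|egrep 'contact'; python3 t3.py;python3 -m inch '[{"dx":-0.001,"dy":0,"dz":0,"rx":0,"ry":0,"rz":0},{"dx":-0.001,"dy":0,"dz":0,"rx":0,"ry":0,"rz":0}]'|egrep 'contact'; python3 t3.py;python3 -m inch '[{"dx":-0.001,"dy":0,"dz":0,"rx":0,"ry":0,"rz":0},{"dx":-0.001,"dy":0,"dz":0,"rx":0,"ry":0,"rz":0}]'|egrep 'contact'; python3 t3.py
```

```text
contact_force: [-1.4, 0.6, 4.5]
jar y 0.18033 0.18023 yaw -0.0341 tcp [0.4356 0.1806 0.097 ] [-1.   1.1  4.9]
contact_force: [-0.3, 3.7, 5.9]
jar y 0.18016 0.18007 yaw -0.0341 tcp [0.4356 0.1803 0.097 ] [-1.6  3.3  5.7]
contact_force: [0.0, 4.1, 4.7]
jar y 0.18013 0.18006 yaw -0.0336 tcp [0.4357 0.1795 0.097 ] [-0.1  3.4  4.3]
```

The side force rose and the jar stopped, so it's touching the ramp, within about 1 mm of the line. I'll relieve the force, lift off and do a final check.

```bash
python3 -m inch '[{"dx":0.0008,"dy":0,"dz":0,"rx":0,"ry":0,"rz":0},{"dx":0.0008,"dy":0,"dz":0,"rx":0,"ry":0,"rz":0},{"dx":0.0008,"dy":0,"dz":-0.003,"rx":0,"ry":0,"rz":0},{"dx":0.0008,"dy":0,"dz":-0.006,"rx":0,"ry":0,"rz":0}]'|egrep 'time|contact|pos'; python3 t3.py; python3 -m inch '[{"dx":0,"dy":0,"dz":-0.03,"rx":0,"ry":0,"rz":0},{"dx":0,"dy":0,"dz":-0.09,"rx":0,"ry":0,"rz":0},{"dx":-0.05,"dy":0,"dz":-0.12,"rx":0,"ry":0,"rz":0},{"dx":-0.1,"dy":0,"dz":-0.12,"rx":0,"ry":0,"rz":0},{"dx":-0.11,"dy":0,"dz":-0.12,"rx":0,"ry":0,"rz":0}]'|egrep 'time|contact|pos'
python3 - <<'E'
from h import *
i=optics.camera_info("wrist");im=optics.grab_frame("wrist");np.savez("wl.npz",im=im,**i);print(tool()[0])
h=cv2.cvtColor(im,cv2.COLOR_RGB2HSV);im2=im.copy();im2[h[...,1]>90]=0;V=im2.max(2)
print([np.where(np.diff((V[:,c]>110).astype(int)))[0].tolist() for c in (235,252,270)])
s,k,o=axis(i,im2,range(228,280,6),10,165);print("yaw",s,"y",np.polyval(k,.4325),o[::4].round(4))
c="side";optics.grab_frame(c);i=optics.camera_info(c)
for n,P,v in (("chock_center",CHO,(.431,.107,-.03)),):
    d=nets.outline_of(c,n)[0];m=d['pixels'].astype(float);print(d['confidence'],d['bbox'],fit(i,m,P,v),m.sum())
for n,z in (("dropper",.03),("petri",.008)):
    d=nets.boxes_of(c,n)[0];print(n,d)
E
python3 l.py
```

```text
time: 40.1
tool_pos: [0.4346, 0.179, 0.1004]
contact_force: [-0.4, -0.3, 0.2]
jar y 0.1804 0.18035 yaw -0.0332 tcp [0.4349 0.1791 0.1009] [0.4 0.3 1.2]
time: 40.65
tool_pos: [0.4325, 0.0889, 0.1981]
contact_force: [-0.0, 0.9, -0.5]
[0.43215346 0.08922601 0.19714839]
[[39, 137, 270, 314], [39, 137, 156, 157, 269, 317], [39, 137, 269, 314]]
yaw 0.0011420282318322288 y 0.1772809276790161 [[  0.4119   0.1813  39.5    138.5     18.0442]
 [  0.4355   0.1706  39.5    157.5     21.9909]
 [  0.4598   0.1796  39.5    138.5     18.0469]]
0.67 [241.4, 183.8, 35.1, 38.1] (array([ 0.43270698,  0.10835624, -0.04152078]), np.float64(95.32941176470588)) 679.0
dropper {'bbox': [321.0, 248.9, 8.2, 31.6], 'confidence': 0.77}
petri {'bbox': [373.4, 294.6, 33.0, 26.9], 'confidence': 0.61}
97 90 99 312 322
line [0.51153294 0.17960953 0.003     ]
```

```bash
python3 -c "
from plant import ticket
print(ticket.job_done())"
```

```text
the job is handed in; nothing more can be done
None
```

Handed in at about 41 s: the jar lies on the line to within 1 mm and about 1.5° of square, with the chock standing against its middle on the side it came from and the bystanders untouched. On the first try the chock swung in the grip and knocked the jar about 10 cm along the mat, so I set it down, rolled the jar back by its top and placed the chock again.

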